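Start the next tumbler run and sort the finials of the last one

TASK

Lay the filled barrel on its side on the tumbler's two rollers, then twist the red start switch clockwise to its stop and let it spring back. Sort the polished finials from the drying mat into the trays: copper in the red one, brass in the yellow one, nickel in the blue one. Leave the paste tub and the hammer where they are.

Things in the scene. Friction and masses are not known exactly. Their poses are not given: they have to be found in the camera images.
- tumbler: roller tumbler (barrel polisher), fixed to the bench: green housing 200 by 200, flat top 50 above the bench. Two black rubber rollers lie on it along x, either side of the line y = -35; the red start switch is at x = -20, y = +63. The drive starts only after a delay, so the rollers stand still during the job. Origin: centre of the underside; x along the rollers, z up. (mm)
- cradle (a point): where the middle of the barrel belongs on the rollers, 93.5 above the bench; axes as the tumbler's. Rollers: 18 across, 130 long, axes 23 to either side, 62 above the bench. A thin plate (73 above the bench) across each end, inner faces 66 from here, stops the barrel's ends. (mm)
- switch_knob (a joint): spring-return start switch: angle of the red knob in rad, 0 at rest, growing clockwise seen from above to a hard stop at 1.05. The spring pulls it back to 0 when let go (about 0.03 N m at rest, 0.14 N m at the stop).
- switch_grip (a point): middle of the red bar of the start switch, on its vertical axis, 68.5 above the bench: bar 36 long, 14 wide, 22 high (57.5 to 79.5 above the bench) on a black disc 36 across. At rest the bar lies along the tumbler's x; this point's x follows the bar. (mm)
- barrel: closed tumbling barrel, already filled: cylinder 60 across and 100 long, black rubber with two blue bands and a steel lid, about 0.5 kg; it stands upright on the bench, lid up, at the start. Either end may face either way on the rollers. Origin: centre of its underside; z along its axis towards the lid. (mm)
- barrel_center (a point): middle of the barrel, on its axis, 50 from either end. (mm)
- mat: black rubber drying mat 240 (x) by 130 (y) by 4 thick, fixed; the finials stand on it. Origin: centre of its underside. (mm)
- red_tray: red tray for the copper finials, open on top, screwed to the board: 140 (x) by 100 (y) by 40 high outside, walls and floor 3 thick. Origin: centre of its underside (6 above the bench); x along its 140 side, z up. (mm)
- yellow_tray: yellow tray for the brass finials, open on top, screwed to the board: 140 (x) by 100 (y) by 40 high outside, walls and floor 3 thick. Origin: centre of its underside (6 above the bench); x along its 140 side, z up. (mm)
- blue_tray: blue tray for the nickel finials, open on top, screwed to the board: 140 (x) by 100 (y) by 40 high outside, walls and floor 3 thick. Origin: centre of its underside (6 above the bench); x along its 140 side, z up. (mm)
- copper1: copper (reddish brown) lantern finial, 80 g, 50 tall, upright at the start: foot disc 36 across and 6 thick, thin neck, cylindrical bead 27 across from 17 to 35 above the underside (grip it there), slim tip 12 across. Origin: middle of the bead, 26 above the underside; z towards the tip. May be absent. (mm)
- copper2: copper (reddish brown) lantern finial, 80 g, 50 tall, upright at the start: foot disc 36 across and 6 thick, thin neck, cylindrical bead 27 across from 17 to 35 above the underside (grip it there), slim tip 12 across. Origin: middle of the bead, 26 above the underside; z towards the tip. May be absent. (mm)
- copper3: copper (reddish brown) lantern finial, 80 g, 50 tall, upright at the start: foot disc 36 across and 6 thick, thin neck, cylindrical bead 27 across from 17 to 35 above the underside (grip it there), slim tip 12 across. Origin: middle of the bead, 26 above the underside; z towards the tip. May be absent. (mm)
- brass1: brass (yellow) lantern finial, 80 g, 50 tall, upright at the start: foot disc 36 across and 6 thick, thin neck, cylindrical bead 27 across from 17 to 35 above the underside (grip it there), slim tip 12 across. Origin: middle of the bead, 26 above the underside; z towards the tip. May be absent. (mm)
- brass2: brass (yellow) lantern finial, 80 g, 50 tall, upright at the start: foot disc 36 across and 6 thick, thin neck, cylindrical bead 27 across from 17 to 35 above the underside (grip it there), slim tip 12 across. Origin: middle of the bead, 26 above the underside; z towards the tip. May be absent. (mm)
- brass3: brass (yellow) lantern finial, 80 g, 50 tall, upright at the start: foot disc 36 across and 6 thick, thin neck, cylindrical bead 27 across from 17 to 35 above the underside (grip it there), slim tip 12 across. Origin: middle of the bead, 26 above the underside; z towards the tip. May be absent. (mm)
- nickel1: nickel-plated (silver) lantern finial, 80 g, 50 tall, upright at the start: foot disc 36 across and 6 thick, thin neck, cylindrical bead 27 across from 17 to 35 above the underside (grip it there), slim tip 12 across. Origin: middle of the bead, 26 above the underside; z towards the tip. May be absent. (mm)
- nickel2: nickel-plated (silver) lantern finial, 80 g, 50 tall, upright at the start: foot disc 36 across and 6 thick, thin neck, cylindrical bead 27 across from 17 to 35 above the underside (grip it there), slim tip 12 across. Origin: middle of the bead, 26 above the underside; z towards the tip. May be absent. (mm)
- paste_tub: bystander: white tub of polishing paste with a blue label, 76 across, 70 high. Origin: centre of its underside. (mm)
- hammer: bystander: hammer lying on the bench, 280 long, along its x. Origin: centre of its underside. (mm)
Mind the look-alikes: they are no part of the job. What is shaped like the copper2 but green or purple is not meant.

How it is judged:
By the outcome, as a careful person would: the job done as asked, in the order asked, and still so for the second after the job is handed in, with the robot touching nothing.
Of copper1, copper2, copper3, brass1, brass2, brass3, nickel1, nickel2 only 5 to 7 are there at a start; the rules pass over those that are not, and their reading is None.
At some moment in a run one of copper1, copper2, copper3, brass1, brass2, brass3, nickel1, nickel2 may be knocked a few centimetres aside while the robot is not near it.
Once in a run the grip may slacken for a moment while it holds something.
It also fails if it takes over 192 s, if anything falls off the work surface, if the arm or the gripper's body presses on something with over 40 N, if the wrist force passes 120 N, or if a joint passes its speed limit or range.

ROBOT

A 6-joint arm with a two-finger parallel gripper is mounted at the origin on the work surface. World frame = base frame: x ahead of the robot, y to its left, z up, the work surface at z = 0. Lengths are in mm, angles in rad, forces in N, time in s.
With the tool pointing down it reaches from about 275 to 750 mm from the base axis. Payload 10.2 kg.
Tool frame: the origin (TCP) lies between the finger pads; the fingertips stand ctrl.finger_overhang ahead of it and the grasp point (between the pads) lies 8 mm behind it (ctrl.finger_overhang is the distance from the TCP to the fingertips, in mm); z points along the fingers, x is the direction in which the jaws open and shut, and the axes are right-handed (so a half turn about z gives the same grasp; the last joint's range is limited). The gripper opens to 88 mm and grips with 3 to 60 N. Pads are 18 mm wide; open, the fingers measure 123 mm over their backs; the gripper's body (75 mm by 187 mm) begins 45 mm behind the grasp point.
Start: joints at [1.009, 0.313, 1.498, -0, 1.331, -0.223], TCP at [174.5, 495.158, 249.72] pointing down, gripper open.
Joint ranges: [-2.94, 2.94], [-0.97, 2.17], [0.19, 2.56], [-1.23, 4.37], [0.02, 3.11], [-2.88, 2.88]. Speed limits (rad/s): [2.39, 2.39, 3.01, 3.14, 3.14, 3.14].

INTERFACE

Orientations are given as a rotation vector (axis times angle).
In Python, from workcell import get_state, eyes, ctrl gives the robot as it stands. The module is installed in compiled form; this text tells all that it offers.
- The arm moves only by the tool send_rows, never from a script. Its argument "rows" is a list of rows, each a list of 5 numbers: the shift along the tool's x, y, z in cm, then the turn about the tool's z in rad, then the finger opening in cm, from 0 to 8.81. In form: [[x, y, z, roll, gripper], ...]. A call has 1 to 10 rows; each row is the pose to reach, as a shift and turn from the pose measured when the call began, along the tool's axes at that moment; what a row does not reach only later rows make up. A row lasts 1/10 s, in which the tool goes at most 50 mm and 8.59 degrees, less where a joint would pass 70% of its speed; a pose out of reach is approached as far as the arm can. A call with a gripper value outside its range is refused whole. The fingers move at their own pace and stop on an object; "squeeze" is the grip in N (left out, the last holds). Time passes only in rows, so rows that repeat a pose let the fingers close. It gives the time, the measured TCP pose, the force and the opening at its end, in the units of the state.
- get_state(): the state, without advancing time (a new reading comes with each control period).
- eyes.capture(name): name is "scene" or "top" or "wrist"; returns (picture, depth): 420x560x3 uint8, blue, green, red; 420x560 float32, mm along the optical axis (not along the pixel's ray), 0 where there is no reading.
- eyes.camera_params(name): a dict with "vfov" (degrees; the focal length in pixels is half the picture's height over the tangent of half this angle, whatever the lens; pixels are square), "cx", "cy" (the principal point, pixels), "rvec" (rotation vector, rad) and "tvec" (3), from world to camera coordinates, as OpenCV has them. Camera axes: x right, y down, z forward; pixel columns grow to the right and rows downward; lengths in mm; the calibration is good to about 2 mm. A picture is of the moment at which its call begins: read the wrist's pose just before it. camera_params takes no time and is no camera call; for the wrist camera it gives the pose at the moment of the call.
- ctrl.hand_in(): hands the job in, once; it reports no verdict.
The state is a dict: "t": time; "qpos": joint angles; "qd": joint speeds; "tau": joint torques, N m; "eef_pos": TCP position; "tool_rot": TCP orientation; "force": force on the tool from outside, world axes, zero at the start; "wrist_torque": the same for the moment, N m; "width": opening from 0.0 (shut) to 1.0 (fully open).
Only numpy, scipy, OpenCV 4.12 (cv2) and the standard library are available. Lean on these libraries where they do the work, as an engineer would, in place of code of your own. Each camera call takes 0.05 s, during which the arm holds its last target.

## Working session

There is one attempt and no reset: what is moved stays moved. The work goes in short steps, Python scripts to look and compute and a tool call to move; the robot and the scene stay as the last step left them, time stands still between calls to the robot, and variables do not carry over. Pictures are saved under pics/ and viewed, and the job is handed in when it is done.

Besides the shell and the picture viewer there is one more tool, called after "Call:" as name([rows], argument=value, ...), one row to a line, values as JSON. send_rows: Moves the arm, as the interface text tells. Its arguments: {"type":"object","properties":{"rows":{"type":"array","items":{"type":"array","items":{"type":"number"}}},"squeeze":{"type":"number"}},"required":["rows"]}

```bash
mkdir -p pics
cat > h.py <<'E'
import numpy as np, cv2
from workcell import get_state, eyes, ctrl
def cap(n):
    p=eyes.camera_params(n); im,d=eyes.capture(n); return im,d,p
def world(d,p,u,v,z=None):
    f=d.shape[0]/2/np.tan(np.radians(p['vfov'])/2)
    R=cv2.Rodrigues(np.array(p['rvec'],float))[0]; t=np.array(p['tvec'],float).reshape(3)
    zz=d[int(round(v)),int(round(u))] if z is None else z
    c=np.array([(u-p['cx'])/f*zz,(v-p['cy'])/f*zz,zz]); return R.T@(c-t)
def cloud(d,p):
    f=d.shape[0]/2/np.tan(np.radians(p['vfov'])/2)
    R=cv2.Rodrigues(np.array(p['rvec'],float))[0]; t=np.array(p['tvec'],float).reshape(3)
    v,u=np.mgrid[:d.shape[0],:d.shape[1]]
    c=np.stack([(u-p['cx'])/f*d,(v-p['cy'])/f*d,d],-1); w=(c-t)@R
    w[d<=0]=np.nan; return w
E
python3 - <<'E'
from h import *
s=get_state(); print(s); print(ctrl.finger_overhang)
for n in ['scene','top','wrist']:
    im,d,p=cap(n); cv2.imwrite(f'pics/{n}0.png',im); np.savez(f'{n}0.npz',im=im,d=d,**{k:np.array(v) for k,v in p.items()}); print(n,p)
E
```

```text
{'t': 0.0, 'qpos': array([ 1.00862717e+00,  3.13469497e-01,  1.49843244e+00, -9.80158477e-06,
        1.33096916e+00, -2.23414114e-01]), 'qd': array([-0.00015399,  0.00048383, -0.00139131, -0.00073046, -0.00054119,
        0.00220139]), 'tau': array([ 3.84442046e-04, -4.02218020e+01, -2.52267909e+01,  6.93776482e-02,
        3.54100449e-02, -1.07247195e-04]), 'eef_pos': array([174.3623282 , 494.96171374, 249.15282316]), 'tool_rot': array([ 2.56370918e+00,  1.81490163e+00, -1.84935917e-03]), 'force': array([0.08043824, 0.11080583, 0.11715663]), 'wrist_torque': array([ 0.00237563,  0.02376196, -0.00587627]), 'width': 0.9992211010997688}
11.0
scene {'vfov': 53.78020411721659, 'cx': 281.7760184580896, 'cy': 214.73263541350892, 'rvec': array([ 2.05924909,  0.8406067 , -0.46412816]), 'tvec': array([-400.10800994, -202.64818672, 1462.75820827])}
top {'vfov': 51.655058617597106, 'cx': 279.78661987002977, 'cy': 212.28147301532192, 'rvec': array([ 2.18176706, -2.1165622 ,  0.17269631]), 'tvec': array([ -67.57179674,  642.51534429, 1045.92428425])}
wrist {'vfov': 59.4113582921603, 'cx': 282.75917491359473, 'cy': 206.65810360144803, 'rvec': array([-2.37090093, -1.68062544, -0.23237482]), 'tvec': array([-523.69417678,  -38.55044587,  388.52140476])}
```

View pics/scene0.png

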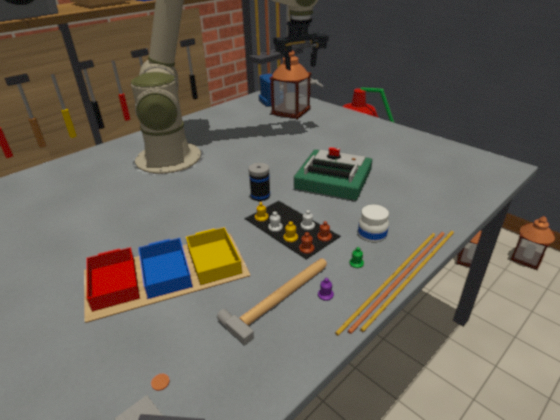

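View pics/top0.png

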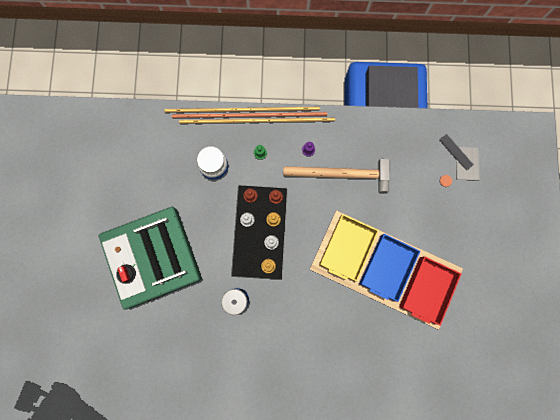

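View pics/wrist0.png

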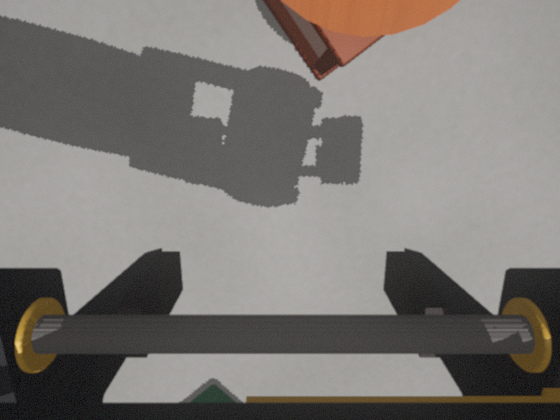

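The scene view shows the arm, trays at (110–215, 270), barrel (260,182), tumbler (335,172) and a lantern at (290,90) near the gripper. The top view has finials on the mat:
- copper at (250,195) and (276,197)
- nickel at (247,219) and (271,243)
- brass at (273,219) and (268,266)

The look-alikes sit off the mat, green at (260,152) and purple at (308,148). The barrel is at (234,302), and the paste tub at (212,162) is also round and white on top. The orange disc at (446,181) is clutter.

Run:
```python
from h import *
z=np.load('top0.npz'); im,d=z['im'],z['d']; p={k:z[k] for k in ['cx','cy','rvec','tvec']}; p['vfov']=float(z['vfov'])
w=cloud(d,p); np.save('w0.npy',w)
def show(name,u,v,r=14):
    s=w[v-r:v+r,u-r:u+r].reshape(-1,3); s=s[~np.isnan(s[:,0])]
    top=s[:,2].max(); t=s[s[:,2]>top-3]; print(name,'maxz',top.round(1),'n',len(t),'mean',t.mean(0).round(1),'mid',((t.min(0)+t.max(0))/2).round(1))
for n,u,v in [('cuA',250,195),('cuB',276,197),('niA',247,219),('niB',271,243),('brA',273,219),('brB',268,266),('green',260,152),('purple',308,148)]: show(n,u,v,10)
show('barrel',234,302,20);show('tub',212,162,22)
print('bench',w[350,300],w[60,300],w[350,150], w[200,60])
# trays/tumbler by colour segmentation
hsv=cv2.cvtColor(im,cv2.COLOR_BGR2HSV)
def seg(name,lo,hi,box,zr):
    m=cv2.inRange(hsv,np.array(lo),np.array(hi))>0
    b=np.zeros_like(m); x0,y0,x1,y1=box; b[y0:y1,x0:x1]=1
    m&=b&(w[...,2]>zr[0])&(w[...,2]<zr[1])
    pts=w[m][:,:2].astype(np.float32); r=cv2.minAreaRect(pts); print(name,m.sum(),np.array(r[0]).round(1),np.array(r[1]).round(1),round(r[2],1))
seg('yellow',(20,120,80),(35,255,255),(305,205,385,290),(38,60))
seg('blue',(100,120,60),(125,255,255),(350,220,425,310),(38,60))
seg('red',(0,150,60),(8,255,255),(390,250,470,330),(38,60))
seg('tumbler',(60,80,30),(90,255,255),(90,200,210,315),(40,58))
cv2.imwrite('pics/tumb0.png',cv2.resize(im[195:325,85:215],None,fx=4.5,fy=4.5,interpolation=cv2.INTER_CUBIC))
for u,v in [(125,273),(110,235),(138,291),(118,249),(165,245),(146,252)]: print((u,v),w[v,u].round(1))
ws=None
z=np.load('scene0.npz'); p={k:z[k] for k in ['cx','cy','rvec','tvec']}; p['vfov']=float(z['vfov'])
w2=cloud(z['d'],p)
print('lantern',w2[75,285:300:5],w2[100,285:300:5])
```

```text
cuA maxz 57.6 n 1 mean [691.9  33.5  57.6] mid [691.9  33.5  57.6]
cuB maxz 54.1 n 4 mean [689.4 -35.2  52.4] mid [690.  -34.6  52.6]
niA maxz 53.8 n 9 mean [629.3  38.2  52.3] mid [627.8  37.7  52.3]
niB maxz 54.3 n 8 mean [571. -28.  53.] mid [570.8 -27.1  53. ]
brA maxz 55.8 n 3 mean [630.  -31.4  54.9] mid [629.6 -31.4  54.7]
brB maxz 57.3 n 2 mean [510.  -22.9  55.9] mid [510.  -22.9  55.9]
green maxz 49.0 n 9 mean [810.3  10.7  47.4] mid [810.2  10.4  47.5]
purple maxz 51.3 n 7 mean [ 821.9 -118.6   49.9] mid [ 821.9 -119.5   49.8]
barrel maxz 103.0 n 67 mean [424.8  53.7 101. ] mid [423.5  53.7 101.5]
tub maxz 75.3 n 38 mean [767.9 132.2  73.2] mid [768.8 131.5  73.8]
bench [ 302.63708356 -109.69782357   -1.15231062] [1480.24163097 -128.27432709 -751.50332171] [292.20928879 266.94114598  -2.51478429] [666.40025745 530.82188219  -2.3809483 ]
yellow 331 [ 559.1 -222.8] [100.2 147.2] 67.2
blue 338 [ 513.2 -326.5] [100.7 147. ] 66.2
red 370 [ 458.3 -428.7] [102.2 146.9] 66.6
tumbler 3591 [522.8 274. ] [198.5 198.3] 23.0
(125, 273) [481.5 320.3  70.7]
(110, 235) [573.4 370.6  53.9]
(138, 291) [439.1 291.5  52.2]
(118, 249) [539.5 348.7  51.9]
(165, 245) [551.7 229.2  70.1]
(146, 252) [533.6 275.4  65.2]
lantern [[ 49.17921054 539.75393454 175.40014666]
 [ 59.77372946 557.22758935 173.52293227]
 [ 72.80679929 572.31055397 172.66163994]] [[ 39.48269492 546.93323633  69.80458817]
 [ 62.84031497 552.56608172  73.86029017]
 [ 92.57574044 551.06167515  81.35684092]]
```

View pics/tumb0.png

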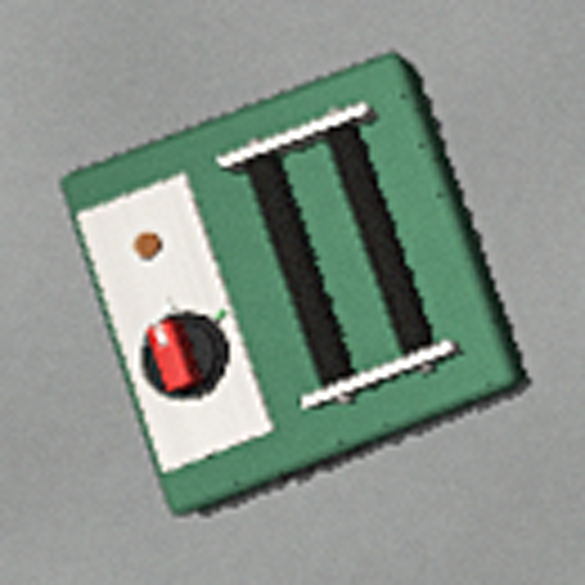

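The crop shows rollers and white end plates clearly. The red bar at (172,355) in the crop lies roughly along the rollers, and the tumbler's yaw is about 23°. Next I'll refine the barrel position and set up a move calculator.

```bash
cat >> h.py <<'E'
from scipy.spatial.transform import Rotation as Ro
def plan(x,y,z,yaw=None,quiet=False):
    """world TCP target, yaw deg of tool x; prints tool shift cm & roll"""
    s=get_state(); R=Ro.from_rotvec(s['tool_rot']).as_matrix()
    dl=R.T@(np.array([x,y,z])-s['eef_pos'])/10
    cur=np.degrees(np.arctan2(R[1,0],R[0,0]))
    r=0
    if yaw is not None:
        r=-((yaw-cur+90)%180-90)
    print('now',s['eef_pos'].round(1),'yaw',cur.round(1),'q6',s['qpos'][5].round(2),'t',round(s['t'],2),'| shift',dl.round(2),'roll',round(np.radians(r),3),'w',round(s['width']*8.81,2),'F',s['force'].round(1))
E
python3 - <<'E'
from h import *
w=np.load('w0.npy')
s=w[270:335,205:265].reshape(-1,3); s=s[(s[:,2]>94)]
print(len(s),s.min(0),s.max(0), cv2.minEnclosingCircle(s[:,:2].astype(np.float32)))
plan(424,54,200,90)
E
```

```text
504 [394.46918515  24.95050151  94.04113409] [452.02894174  83.53465117 102.97305495] ((422.82476806640625, 54.28968048095703), 29.53876495361328)
now [174.4 495.  249.3] yaw 70.6 q6 -0.22 t 0.15 | shift [-33.29  38.2    4.96] roll -0.339 w 8.82 F [-0.6 -0.7 -0.9]
```

Call:
send_rows([
  [-33.3,38.2,3,-0.339,8.8],
  [-33.3,38.2,3,-0.339,8.8],
  [-33.3,38.2,3,-0.339,8.8],
  [-33.3,38.2,3,-0.339,8.8],
  [-33.3,38.2,3,-0.339,8.8],
  [-33.3,38.2,3,-0.339,8.8],
  [-33.3,38.2,3,-0.339,8.8],
  [-33.3,38.2,3,-0.339,8.8],
  [-33.3,38.2,3,-0.339,8.8],
  [-33.3,38.2,3,-0.339,8.8],
])

```text
t: 1.15
eef_pos: [415.8, 67.4, 220.6]
tool_rot: [2.221, 2.221, -0.001]
force: [1.5, 0.8, -0.6]
width: 0.997
```

Call:
send_rows([
  [0,0,0,0,8.8],
  [0,0,0,0,8.8],
  [0,0,0,0,8.8],
])

```text
t: 1.45
eef_pos: [415.3, 68.2, 220.5]
tool_rot: [-2.221, -2.222, 0.001]
force: [-0.1, 1.1, -0.2]
width: 0.999
```

Run:
```python
from h import *
im,d,p=cap('wrist'); cv2.imwrite('pics/w1.png',im); w=cloud(d,p)
m=(w[...,2]>92)&(w[...,2]<106); s=w[m]; print(len(s),s.min(0),s.max(0),cv2.minEnclosingCircle(s[:,:2].astype(np.float32)))
plan(423,54,67,90)
```

```text
4926 [392.51684933  22.3507795   92.01000851] [451.69177168  81.35669161 101.15104536] ((422.25677490234375, 52.049095153808594), 29.879404067993164)
now [415.3  68.4 220.6] yaw 90.1 q6 -1.69 t 1.5 | shift [-1.44  0.77 15.36] roll 0.002 w 8.78 F [0.3 0.5 0.5]
```

View pics/w1.png

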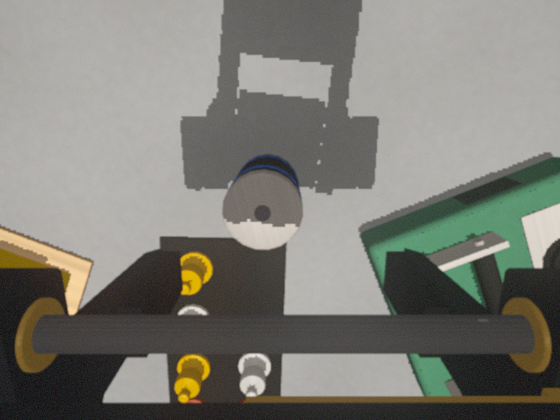

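The wrist view shows the barrel lid at (262,210), and its centre fits at (422,53), which agrees with the top camera.

Call:
send_rows([
  [-1.5,0.7,0,0,8.8],
  [-1.5,0.7,3,0,8.8],
  [-1.5,0.7,6,0,8.8],
  [-1.5,0.7,9,0,8.8],
  [-1.5,0.7,12,0,8.8],
  [-1.5,0.7,14,0,8.8],
  [-1.5,0.7,15.3,0,8.8],
  [-1.5,0.7,15.3,0,8.8],
])

```text
t: 2.3
eef_pos: [421.2, 54.6, 66.6]
tool_rot: [-2.216, -2.224, 0.004]
force: [0.6, -0.2, -0.2]
width: 0.999
```

Call:
send_rows([
  [0,0,0,0,5.5],
  [0,0,0,0,5.5],
  [0,0,0,0,5.5],
  [0,0,0,0,5.5],
  [0,0,0,0,5.5],
  [0,0,0,0,5.5],
  [0,0,0,0,5.5],
  [0,0,0,0,5.5],
], squeeze=8)

```text
t: 3.1
eef_pos: [421.7, 54.3, 67.2]
tool_rot: [-2.217, -2.225, 0.003]
force: [-1.1, -2.9, 6.4]
width: 0.68
```

Run:
```python
from h import *
plan(423,54,67,90)
h=75
P=30
for a in range(0,91,10):
    t=np.radians(a); y=-30; 
    # pivot at -x 30: rel grip (30,h) rotates toward -x
    print(a, round(30*np.cos(t)-h*np.sin(t)-30,1), round(h*np.cos(t)+30*np.sin(t)-h,1))
```

```text
now [421.7  54.3  67.2] yaw 90.2 q6 -1.72 t 3.1 | shift [-0.03  0.13  0.02] roll 0.004 w 5.99 F [-1.1 -2.9  6.4]
0 0.0 0.0
10 -13.5 4.1
20 -27.5 5.7
30 -41.5 5.0
40 -55.2 1.7
50 -68.2 -3.8
60 -80.0 -11.5
70 -90.2 -21.2
80 -98.7 -32.4
90 -105.0 -45.0
```

Call:
send_rows([
  [0,-0.68,-0.24,0,5.5],
  [0,-1.35,-0.38,0,5.5],
  [0,-2.05,-0.5,0,5.5],
  [0,-2.75,-0.54,0,5.5],
  [0,-3.45,-0.54,0,5.5],
  [0,-4.15,-0.46,0,5.5],
  [0,-4.85,-0.33,0,5.5],
  [0,-5.5,-0.14,0,5.5],
], squeeze=8)

```text
t: 3.9
eef_pos: [366.0, 54.1, 68.5]
tool_rot: [-2.217, -2.225, 0.003]
force: [-0.1, 0.1, -6.4]
width: 0.678
```

Run:
```python
from h import *
plan(423-105,54,22,90)
im,d,p=cap('scene'); cv2.imwrite('pics/s2.png',cv2.resize(im[120:260,180:340],None,fx=4,fy=4))
```

```text
now [366.   54.1  68.5] yaw 90.2 q6 -1.75 t 3.9 | shift [ 0.01 -4.79  4.66] roll 0.003 w 5.97 F [-0.1  0.1 -6.4]
```

View pics/s2.png

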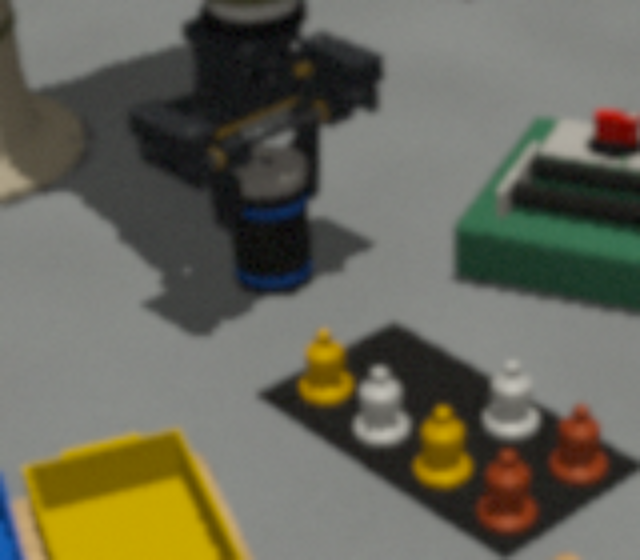

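The crop shows the barrel stayed almost upright. It was carried rather than pivoted, because the grip was too stiff. I'll move it back, then pull with a minimal squeeze at a lower height so the bottom edge carries load.

Call:
send_rows([
  [0,0,-0.5,0,5.5],
  [0,2,-0.5,0,5.5],
  [0,4,-0.5,0,5.5],
  [0,5.5,-0.5,0,5.5],
  [0,6,-0.5,0,5.5],
  [0,6,0,0,5.5],
  [0,6,0.3,0,5.5],
  [0,6,0.5,0,5.5],
])

```text
t: 4.75
eef_pos: [425.2, 54.4, 63.8]
tool_rot: [-2.217, -2.225, 0.002]
force: [-1.6, -1.1, 12.1]
width: 0.674
```

Call:
send_rows([
  [0,0,0,0,5.5],
  [0,0,0,0,5.5],
  [0,-0.7,-0.1,0,5.5],
  [0,-1.4,-0.2,0,5.5],
  [0,-2.1,-0.2,0,5.5],
  [0,-2.8,-0.2,0,5.5],
  [0,-3.5,-0.2,0,5.5],
], squeeze=3)

```text
t: 5.45
eef_pos: [389.3, 54.3, 65.8]
tool_rot: [-2.217, -2.225, 0.003]
force: [1.0, 1.9, 0.2]
width: 0.686
```

Run:
```python
from h import *
plan(423-105,54,22,90)
im,d,p=cap('scene'); cv2.imwrite('pics/s3.png',cv2.resize(im[120:260,180:340],None,fx=4,fy=4))
```

```text
now [389.3  54.3  65.8] yaw 90.2 q6 -1.73 t 5.45 | shift [-0.   -7.12  4.39] roll 0.004 w 6.05 F [1.  1.9 0.2]
```

View pics/s3.png

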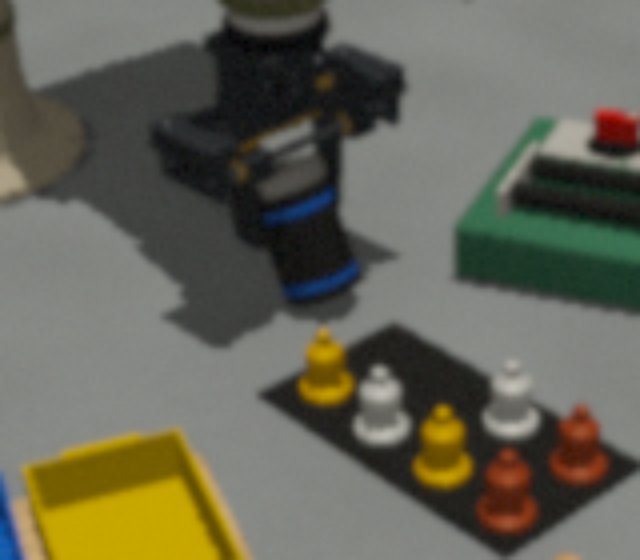

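It's tilting about 25° now, so I continue along the arc.

Call:
send_rows([
  [0,-0.7,0.05,0,5.5],
  [0,-1.4,0.2,0,5.5],
  [0,-2.1,0.45,0,5.5],
  [0,-2.8,0.75,0,5.5],
  [0,-3.5,1.15,0,5.5],
  [0,-4.2,1.6,0,5.5],
  [0,-4.9,2.15,0,5.5],
  [0,-5.5,2.8,0,5.5],
  [0,-6.0,3.4,0,5.5],
  [0,-6.4,3.8,0,5.5],
])

```text
t: 6.5
eef_pos: [323.6, 54.2, 27.1]
tool_rot: [-2.216, -2.224, 0.005]
force: [0.9, 0.4, -3.7]
width: 0.676
```

Run:
```python
from h import *
plan(423-105,54,22,90)
im,d,p=cap('scene'); cv2.imwrite('pics/s4.png',cv2.resize(im[120:260,180:340],None,fx=4,fy=4))
```

```text
now [323.6  54.2  27.1] yaw 90.2 q6 -1.77 t 6.5 | shift [-0.01 -0.56  0.52] roll 0.004 w 5.95 F [ 0.9  0.4 -3.7]
```

View pics/s4.png

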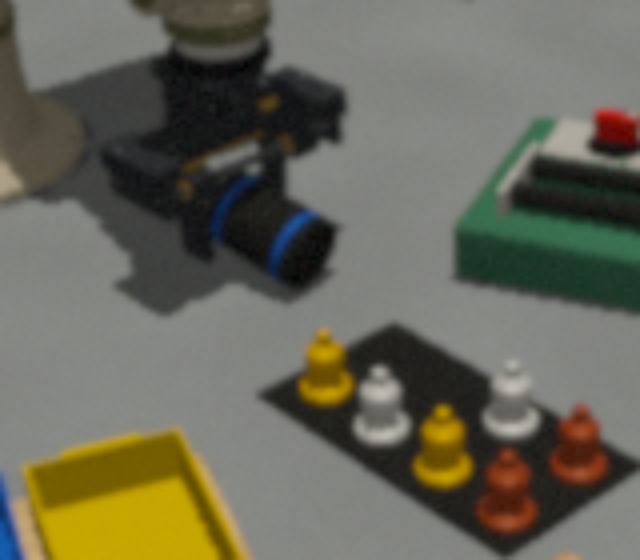

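The barrel is nearly horizontal. I'll lower the last few mm, release and rise to look.

Call:
send_rows([
  [0,-0.3,0.25,0,5.5],
  [0,-0.4,0.5,0,5.5],
  [0,-0.4,0.55,0,5.5],
  [0,-0.4,0.55,0,6.5],
  [0,-0.4,0.55,0,7.2],
  [0,-0.4,0.55,0,8.8],
  [0,-0.4,0.55,0,8.8],
  [0,-0.4,0.55,0,8.8],
])

```text
t: 7.35
eef_pos: [319.1, 54.2, 21.4]
tool_rot: [-2.215, -2.224, 0.005]
force: [-0.1, 0.7, 0.2]
width: 0.998
```

Call:
send_rows([
  [0,0,-4,0,8.8],
  [0,0,-8,0,8.8],
  [0,0,-12,0,8.8],
  [0,0,-16,0,8.8],
  [0,0,-16,0,8.8],
  [0,0,-16,0,8.8],
])

```text
t: 7.95
eef_pos: [319.9, 54.3, 181.5]
tool_rot: [-2.216, -2.224, 0.004]
force: [-1.0, -0.5, 0.2]
width: 1.0
```

Run:
```python
from h import *
im,d,p=cap('wrist'); cv2.imwrite('pics/w5.png',im); w=cloud(d,p)
m=(w[...,2]>20)&(w[...,2]<75)&(w[...,0]>240)&(w[...,0]<470)&(w[...,1]<110)&(w[...,1]>-10); s=w[m]; print(len(s),s.min(0),s.max(0),cv2.minAreaRect(s[:,:2].astype(np.float32)))
plan(350,54,22,90)
im,d,p=cap('top'); cv2.imwrite('pics/t5.png',im);w=cloud(d,p)
m=(w[...,2]>20)&(w[...,2]<75)&(w[...,0]>240)&(w[...,0]<460)&(w[...,1]<110)&(w[...,1]>-10); s=w[m]; print(len(s),s.min(0),s.max(0),cv2.minAreaRect(s[:,:2].astype(np.float32)))
```

```text
9405 [292.8428499   21.851522    20.01127053] [396.18030802  89.91958736  61.06645757] ((344.0015869140625, 55.67102813720703), (100.73444366455078, 59.5273323059082), 6.126003265380859)
now [319.4  54.3 180.7] yaw 90.2 q6 -1.77 t 8.0 | shift [-0.04  3.15 15.86] roll 0.004 w 8.79 F [-0.4 -1.2 -0.5]
824 [316.03720871  26.86661294  22.41570494] [397.04296494  92.26176056  62.67412799] ((354.5235290527344, 58.98591995239258), (80.9373550415039, 59.48789978027344), 5.394484043121338)
```

View pics/w5.png

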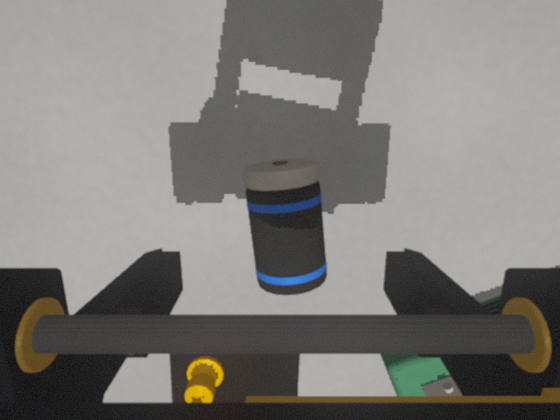

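View pics/t5.png

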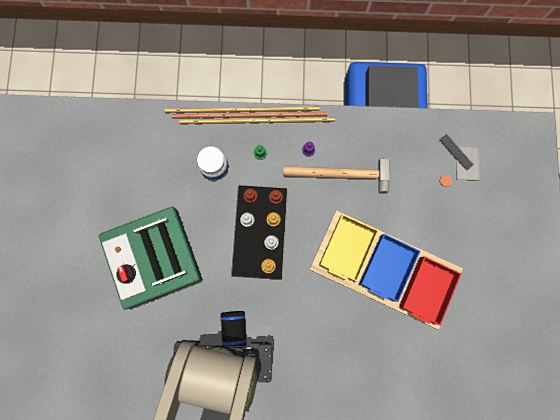

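The barrel lies on its side with its centre at (344,55.7), axis yaw 6.1°, size 100.7×59.5, so both dimensions check. The top view shows everything else undisturbed.

Run:
```python
from h import *
plan(344.2,55.7,28,96.1)
```

```text
now [319.2  54.3 180.4] yaw 90.2 q6 -1.77 t 8.05 | shift [ 0.12  2.6  15.22] roll -0.103 w 8.77 F [-1.2 -0.2  0.3]
```

Call:
send_rows([
  [0.1,2.5,2,-0.103,8.8],
  [0.1,2.5,5,-0.103,8.8],
  [0.1,2.5,8,-0.103,8.8],
  [0.1,2.5,11,-0.103,8.8],
  [0.1,2.5,14,-0.103,8.8],
  [0.1,2.5,15.2,-0.103,8.8],
  [0.1,2.5,15.2,-0.103,8.8],
  [0.1,2.5,15.2,-0.103,8.8],
])

```text
t: 8.85
eef_pos: [342.8, 55.5, 27.9]
tool_rot: [-2.095, -2.332, 0.008]
force: [0.3, -0.8, -0.2]
width: 0.998
```

Call:
send_rows([
  [0,0,0,0,5.5],
  [0,0,0,0,5.5],
  [0,0,0,0,5.5],
  [0,0,0,0,5.5],
  [0,0,0,0,5.5],
  [0,0,0,0,5.5],
  [0,0,0,0,5.5],
], squeeze=25)

```text
t: 9.55
eef_pos: [342.9, 55.6, 28.2]
tool_rot: [-2.096, -2.332, 0.008]
force: [-1.2, 2.1, 6.0]
width: 0.675
```

Call:
send_rows([
  [0,0,-3,0,5.5],
  [0,0,-6,0,5.5],
  [0,0,-10,0,5.5],
  [0,0,-14,0,5.5],
  [0,0,-16,0,5.5],
  [0,0,-16,0,5.5],
])

```text
t: 10.15
eef_pos: [344.9, 55.4, 189.6]
tool_rot: [-2.098, -2.335, 0.005]
force: [0.6, 0.1, -6.8]
width: 0.677
```

Run:
```python
from h import *
im,d,p=cap('wrist'); cv2.imwrite('pics/w6.png',im)
im,d,p=cap('scene'); cv2.imwrite('pics/s6.png',cv2.resize(im[80:240,180:380],None,fx=3.5,fy=3.5))
im,d,p=cap('top'); w=cloud(d,p)
# tumbler refine: white plates, rollers, knob
hsv=cv2.cvtColor(im,cv2.COLOR_BGR2HSV)
b=np.zeros(im.shape[:2],bool); b[200:315,90:210]=1
th=np.radians(23); R=np.array([[np.cos(th),-np.sin(th)],[np.sin(th),np.cos(th)]])
def loc(s): return (s[:,:2]-np.array([522.8,274]))@R
m=b&(w[...,2]>66)&(w[...,2]<78); l=loc(w[m]); hi=l[l[:,1]<10]; kn=l[l[:,1]>30]
for nm,s in [('plates+',hi[hi[:,0]>40]),('plates-',hi[hi[:,0]<-40])]: print(nm,len(s),s.mean(0),s.min(0),s.max(0),np.polyfit(s[:,1],s[:,0],1))
print('knob',len(kn),kn.mean(0),kn.min(0),kn.max(0))
mr=b&(hsv[...,2]<70)&(w[...,2]>58)&(w[...,2]<74); l=loc(w[mr]); 
for s in (l[(l[:,1]>-35)&(l[:,1]<10)],l[l[:,1]<-35]): print('roller',len(s),s.mean(0),s.min(0),s.max(0),np.polyfit(s[:,0],s[:,1],1))
plan(536.5,241.8,200,113)
```

```text
plates+ 225 [ 60.04005346 -33.32687427] [ 40.12720676 -74.82199736] [74.88244522  8.04966701] [6.96314567e-03 6.02721133e+01]
plates- 218 [-59.50110868 -34.01722163] [-73.51633029 -75.44631001] [-40.1855644    7.10432867] [-6.42670651e-04 -5.95229705e+01]
knob 68 [-20.74677036  61.95650772] [-37.49112187  56.51486703] [-1.06832975 71.38374308]
roller 375 [  2.26176233 -12.89653885] [-71.3370158  -33.42506323] [67.92885842  4.69843458] [ 3.61839072e-03 -1.29047228e+01]
roller 374 [  1.85076824 -58.26007476] [-71.77576466 -76.572396  ] [ 67.32411923 -35.06512618] [ 1.35064934e-02 -5.82850721e+01]
now [343.2  55.6 186.6] yaw 96.1 q6 -1.86 t 10.3 | shift [16.46 21.18 -1.54] roll -0.295 w 5.96 F [ 0.2  0.2 -6.9]
```

View pics/s6.png

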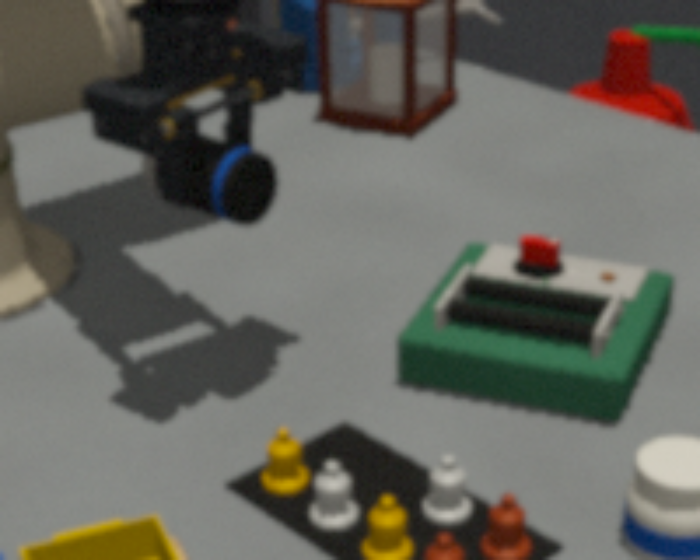

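The scene crop shows the barrel held level in the jaws. Refined tumbler values agree with the estimate to about 1 mm: rollers mid-line −35.6, knob at (−20.7, 62.0), yaw about 23.3°.

Call:
send_rows([
  [4,5,-1.4,-0.1,5.5],
  [8,10,-1.4,-0.2,5.5],
  [12,15,-1.4,-0.3,5.5],
  [15,19,-1.4,-0.3,5.5],
  [16.5,21.1,-1.4,-0.3,5.5],
  [16.5,21.1,-1.4,-0.3,5.5],
  [16.5,21.1,-1.4,-0.3,5.5],
  [16.5,21.1,-1.4,-0.3,5.5],
])

```text
t: 11.1
eef_pos: [534.8, 241.9, 196.0]
tool_rot: [-1.72, -2.614, 0.014]
force: [-0.9, -0.7, -6.4]
width: 0.674
```

Run:
```python
from h import *
im,d,p=cap('wrist'); cv2.imwrite('pics/w7.png',im)
im,d,p=cap('top'); cv2.imwrite('pics/t7.png',cv2.resize(im[180:330,60:260],None,fx=3.5,fy=3.5))
plan(536.8,241.9,91.5,113.3)
```

```text
now [534.9 241.5 197.4] yaw 113.3 q6 -1.75 t 11.2 | shift [-0.1   0.32 10.59] roll -0.001 w 5.95 F [-0.8  0.3 -6.2]
```

View pics/w7.png

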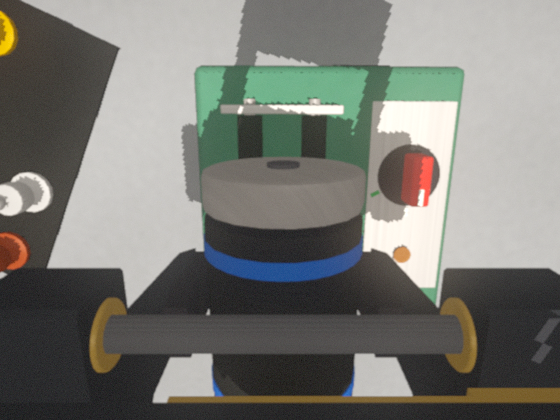

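The lid at (283,170) is centred over the rollers (columns 250 and 314). Descending.

Call:
send_rows([
  [-0.1,0.3,3,0,5.5],
  [-0.1,0.3,6,0,5.5],
  [-0.1,0.3,8,0,5.5],
  [-0.1,0.3,9,0,5.5],
  [-0.1,0.3,9.7,0,5.5],
  [-0.1,0.3,10.1,0,5.5],
  [-0.1,0.3,10.3,0,5.5],
  [-0.1,0.3,10.3,0,5.5],
])

```text
t: 12.0
eef_pos: [536.9, 241.8, 94.9]
tool_rot: [-1.722, -2.615, 0.01]
force: [-0.2, -0.5, -5.0]
width: 0.677
```

Run:
```python
from h import *
plan(536.8,241.9,91.5,113.3)
im,d,p=cap('scene'); cv2.imwrite('pics/s8.png',cv2.resize(im[110:230,250:400],None,fx=4.5,fy=4.5))
```

```text
now [536.9 241.8  94.9] yaw 113.3 q6 -1.76 t 12.0 | shift [0.01 0.   0.34] roll -0.001 w 5.96 F [-0.2 -0.5 -5. ]
```

View pics/s8.png

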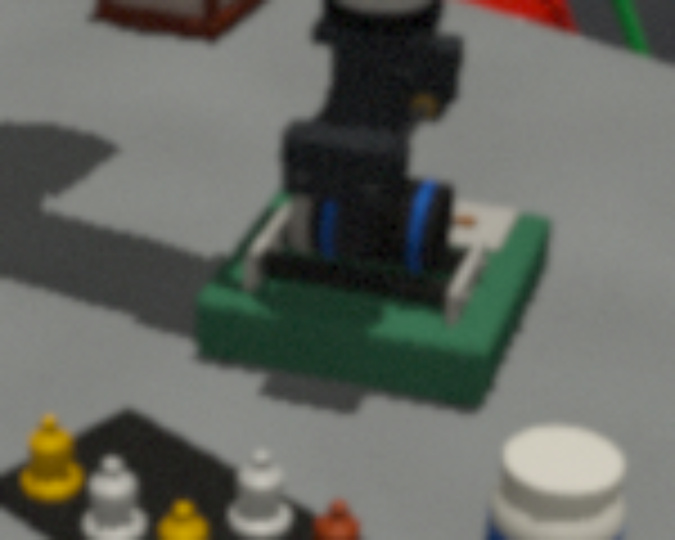

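Call:
send_rows([
  [0,0,0.15,0,5.5],
  [0,0,0.3,0,5.5],
  [0,0,0.35,0,5.5],
  [0,0,0.35,0,5.5],
], squeeze=10)

```text
t: 12.45
eef_pos: [537.1, 242.0, 92.1]
tool_rot: [-1.722, -2.615, 0.009]
force: [-1.7, 0.4, -0.3]
width: 0.679
```

Call:
send_rows([
  [0,0,0,0,6.2],
  [0,0,0,0,6.6],
  [0,0,0,0,7.5],
  [0,0,0,0,8.8],
  [0,0,0,0,8.8],
  [0,0,-2,0,8.8],
  [0,0,-6,0,8.8],
  [0,0,-10,0,8.8],
  [0,0,-10,0,8.8],
  [0,0,-10,0,8.8],
])

```text
t: 13.45
eef_pos: [538.3, 241.9, 192.3]
tool_rot: [-1.722, -2.616, 0.008]
force: [-1.1, -0.7, -0.7]
width: 1.001
```

Run:
```python
from h import *
im,d,p=cap('wrist'); cv2.imwrite('pics/w9.png',im); w=cloud(d,p)
th=np.radians(23.3); R=np.array([[np.cos(th),-np.sin(th)],[np.sin(th),np.cos(th)]])
l=(w[...,:2]-np.array([522.8,274]))@R
m=(w[...,2]>82)&(w[...,2]<140)&(l[...,1]<0)&(l[...,1]>-75)&(abs(l[...,0])<75); s=l[m]; print(len(s),s.min(0),s.max(0),np.percentile(w[m][:,2],[50,99]))
print(np.degrees(np.arctan(np.polyfit(s[:,0],s[:,1],1))))
for a in (-40,-20,0,20,40):
    q=m&(abs(l[...,0]-a)<6); print(a,q.sum(),w[q][:,2].max() if q.any() else '')
m=(w[...,2]>70)&(w[...,2]<90)&(abs(l[...,0]+20)<30)&(abs(l[...,1]-63)<28); s=l[m]; print('knob',len(s),s.min(0),s.max(0),cv2.minAreaRect(w[m][:,:2].astype(np.float32)))
c=np.array([522.8,274])+R@np.array([-20.5,62.5]);print(c)
plan(c[0],c[1],150,113.3)
```

```text
14454 [-49.01221236 -65.64729698] [51.47439498 -5.70611444] [119.11395507 123.37888663]
[ -0.16490106 -88.40238289]
-40 1972 124.00932275934277
-20 1845 124.51174388808481
0 1698 124.14288003970792
20 1579 124.0433988471085
40 1488 124.50473286070554
knob 1225 [-38.31778747  54.32397465] [-2.0968151  69.05195092] ((479.8426208496094, 322.650634765625), (36.240478515625, 14.676923751831055), 23.484235763549805)
[479.25025527 323.29421603]
now [537.9 241.8 191.2] yaw 113.3 q6 -1.76 t 13.5 | shift [ 9.78 -2.12  4.2 ] roll -0.001 w 8.78 F [-0.2  0.2 -0.4]
```

View pics/w9.png

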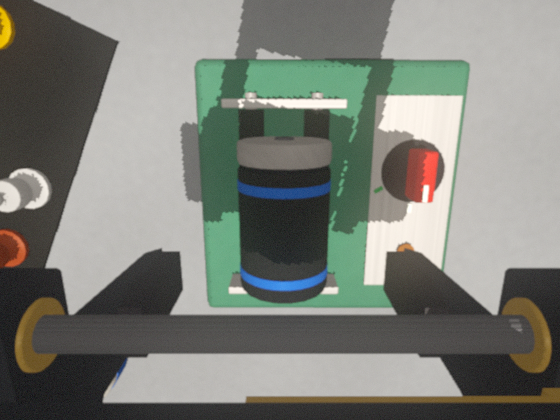

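The barrel sits level on the rollers. Its ends are at −49 and +51.5 between the plates, its top is at 124, and its yaw error is under 0.2°. The knob is measured at (479.8, 322.7), 23.5°, size 36×14.7. I'll keep the grip high enough that the gripper body clears the barrel top.

Call:
send_rows([
  [4,-1,1,0,4],
  [8,-2,2,0,4],
  [9.8,-2.1,3,0,4],
  [9.8,-2.1,4,0,4],
  [9.8,-2.1,4,0,4],
  [9.8,-2.1,4,0,4],
])

```text
t: 14.1
eef_pos: [479.8, 322.7, 151.5]
tool_rot: [-1.723, -2.613, 0.012]
force: [-1.0, -0.0, 0.2]
width: 0.479
```

Run:
```python
from h import *
plan(479.8,322.8,77,113.4)
im,d,p=cap('wrist'); cv2.imwrite('pics/w10.png',im)
```

```text
now [479.8 322.7 151.5] yaw 113.2 q6 -1.59 t 14.1 | shift [-0.03  0.1   7.45] roll -0.003 w 4.22 F [-1.  -0.   0.2]
```

View pics/w10.png

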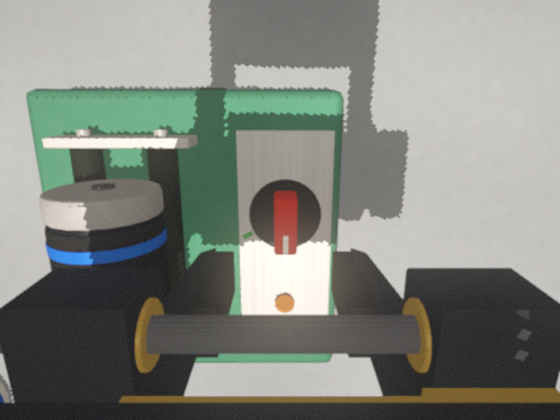

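Call:
send_rows([
  [0,0.1,2,0,4],
  [0,0.1,4,0,4],
  [0,0.1,5.5,0,4],
  [0,0.1,6.4,0,4],
  [0,0.1,6.9,0,4],
  [0,0.1,7.2,0,4],
  [0,0.1,7.4,0,4],
  [0,0.1,7.4,0,4],
])

```text
t: 14.95
eef_pos: [480.1, 323.1, 78.2]
tool_rot: [-1.723, -2.614, 0.01]
force: [1.2, -0.2, 0.2]
width: 0.457
```

Call:
send_rows([
  [0,0,0,0,1],
  [0,0,0,0,1],
  [0,0,0,0,1],
  [0,0,0,0,1],
  [0,0,0,0,1],
  [0,0,0,0,1],
], squeeze=30)

```text
t: 15.55
eef_pos: [479.7, 324.4, 78.5]
tool_rot: [-1.723, -2.613, 0.007]
force: [-3.9, 7.2, 0.9]
width: 0.154
```

Call:
send_rows([
  [0,0,0,0.13,1],
  [0,0,0,0.26,1],
  [0,0,0,0.39,1],
  [0,0,0,0.52,1],
  [0,0,0,0.65,1],
  [0,0,0,0.78,1],
  [0,0,0,0.9,1],
  [0,0,0,1.0,1],
])

```text
t: 16.35
eef_pos: [479.6, 324.5, 78.5]
tool_rot: [-2.771, -1.463, 0.015]
force: [-0.6, 2.1, -0.6]
width: 0.151
```

Run:
```python
from h import *
plan(479.8,322.8,77,113.3)
s=get_state(); print(s['wrist_torque'])
im,d,p=cap('top'); cv2.imwrite('pics/t11.png',cv2.resize(im[220:300,90:190],None,fx=7,fy=7))
```

```text
now [479.6 324.5  78.5] yaw 55.7 q6 -0.59 t 16.35 | shift [-0.13  0.11  0.15] roll -1.006 w 1.33 F [-0.6  2.1 -0.6]
[ 0.13022005 -0.01589257  0.12090106]
```

Call:
send_rows([
  [0,0,0,0.05,1],
  [0,0,0,0.08,1],
  [0,0,0,0.1,1],
  [0,0,0,0.1,1],
  [0,0,0,0.1,1],
])

```text
t: 16.9
eef_pos: [479.6, 324.5, 78.5]
tool_rot: [-2.843, -1.319, 0.016]
force: [0.2, 0.9, -1.5]
width: 0.154
```

Run:
```python
from h import *
plan(479.8,322.8,77,113.3)
s=get_state(); print(s['wrist_torque'])
```

```text
now [479.6 324.5  78.5] yaw 49.8 q6 -0.48 t 16.9 | shift [-0.12  0.13  0.15] roll -1.109 w 1.35 F [ 0.2  0.9 -1.5]
[ 0.02055685 -0.06992849  0.57976717]
```

The torque jumped from 0.12 to 0.58 N m, so the switch is at its hard stop. Opening to let it spring back.

Call:
send_rows([
  [0,0,0,0,3],
  [0,0,0,0,6],
  [0,0,0,0,8],
  [0,0,0,0,8],
  [0,0,0,0,8],
  [0,0,0,0,8],
  [0,0,-4,0,8],
  [0,0,-8,0,8],
  [0,0,-12,0,8],
  [0,0,-12,0,8],
])

```text
t: 17.9
eef_pos: [482.9, 325.0, 204.0]
tool_rot: [-2.843, -1.319, 0.001]
force: [0.3, 0.1, -0.0]
width: 0.907
```

Run:
```python
from h import *
im,d,p=cap('wrist'); cv2.imwrite('pics/w12.png',im); w=cloud(d,p)
m=(w[...,2]>70)&(w[...,2]<90)&(np.hypot(w[...,0]-480,w[...,1]-323)<26); print(m.sum(),cv2.minAreaRect(w[m][:,:2].astype(np.float32)))
im,d,p=cap('top'); cv2.imwrite('pics/t12.png',im)
plan(500,50,220,90)
```

```text
992 ((479.53802490234375, 323.6163330078125), (35.95166015625, 14.370853424072266), 22.97342872619629)
now [481.1 324.2 198.7] yaw 49.8 q6 -0.48 t 18.0 | shift [-19.73  19.13  -2.25] roll -0.702 w 7.99 F [ 0.4  0.4 -0.4]
```

View pics/w12.png

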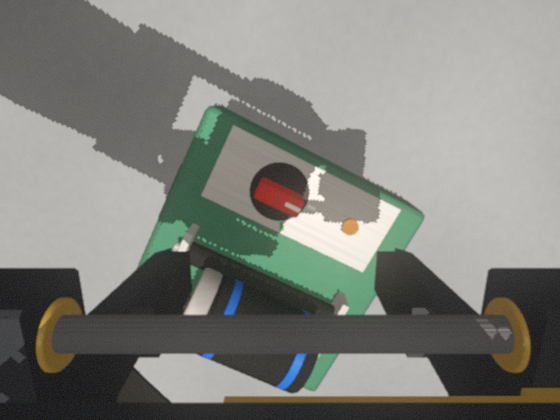

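View pics/t12.png

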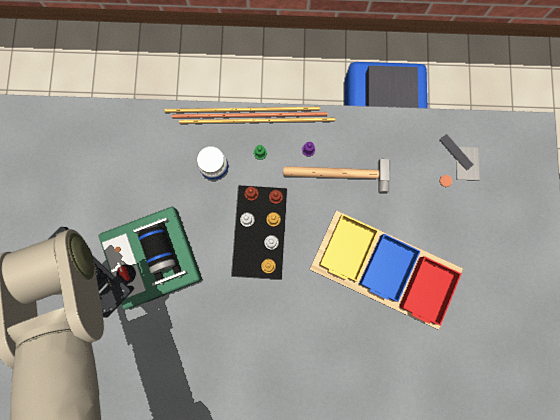

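The knob is back at rest: 23.0°, and the wrist view shows the bar at (278,197) parallel to the rollers. The top view shows the barrel cradled at (158,250) and the finials unchanged. Next is a view over the mat.

Run:
```python
from h import *
plan(650,20,300,66.5)
```

```text
now [481.1 324.2 198.7] yaw 49.8 q6 -0.48 t 18.0 | shift [-12.37  32.42 -10.43] roll -0.292 w 7.99 F [ 0.4  0.4 -0.4]
```

Call:
send_rows([
  [-1,3,-5,-0.1,4.5],
  [-4,10,-9,-0.2,4.5],
  [-12.4,32.4,-10.4,-0.292,4.5],
  [-12.4,32.4,-10.4,-0.292,4.5],
  [-12.4,32.4,-10.4,-0.292,4.5],
  [-12.4,32.4,-10.4,-0.292,4.5],
  [-12.4,32.4,-10.4,-0.292,4.5],
  [-12.4,32.4,-10.4,-0.292,4.5],
  [-12.4,32.4,-10.4,-0.292,4.5],
  [-12.4,32.4,-10.4,-0.292,4.5],
])

```text
t: 19.0
eef_pos: [649.5, 19.9, 297.7]
tool_rot: [-2.618, -1.715, 0.016]
force: [-0.5, -0.2, -0.2]
width: 0.513
```

Call:
send_rows([
  [0,0,0,0,4.5],
  [0,0,0,0,4.5],
  [0,0,0,0,4.5],
])

```text
t: 19.3
eef_pos: [649.1, 20.9, 297.6]
tool_rot: [-2.617, -1.717, 0.016]
force: [0.6, -0.3, 0.2]
width: 0.508
```

```bash
cat >> h.py <<'E'
def finials(name='top',box=(450,760,-120,120),save=None):
    im,d,p=cap(name); w=cloud(d,p)
    if save: cv2.imwrite(save,im)
    hsv=cv2.cvtColor(im,cv2.COLOR_BGR2HSV)
    m=(w[...,2]>14)&(w[...,2]<62)&(w[...,0]>box[0])&(w[...,0]<box[1])&(w[...,1]>box[2])&(w[...,1]<box[3])
    n,lab,st,ce=cv2.connectedComponentsWithStats(m.astype(np.uint8),connectivity=4)
    for i in range(1,n):
        if st[i,4]<15: continue
        q=lab==i; s=w[q]; zt=s[:,2].max(); tip=s[s[:,2]>zt-6]
        bd=s[(s[:,2]>22)&(s[:,2]<42)]
        c=cv2.minEnclosingCircle(bd[:,:2].astype(np.float32)) if len(bd)>3 else None
        hs=np.median(hsv[q],0)
        col='nickel' if hs[1]<70 else ('copper' if hs[0]<14 else ('brass' if hs[0]<35 else '?'))
        print(col,hs,'px',ce[i].round(),'n',st[i,4],'ztop',zt.round(1),'tip',tip.mean(0)[:2].round(1),'bead',np.round(c[0],1),round(c[1],1))
E
python3 - <<'E'
from h import *
finials('wrist',save='pics/w13.png'); print(); finials('top'); plan(510,-23,26,66.5)
E
```

```text
brass [ 21. 197. 135.] px [190.  66.] n 621 ztop 54.4 tip [510.6 -23.6] bead [510.3 -24.1] 13.4
nickel [ 18.  20. 131.] px [211. 124.] n 535 ztop 54.5 tip [571.  -29.1] bead [571.1 -29.4] 13.3
nickel [ 18.  20. 130.] px [288. 149.] n 484 ztop 54.5 tip [628.2  35.2] bead [628.3  34.9] 13.3
brass [ 21. 200. 137.] px [233. 176.] n 493 ztop 54.8 tip [631.1 -32.6] bead [631.2 -33. ] 13.3
nickel [ 21.  28. 147.] px [388. 221.] n 627 ztop 61.7 tip [746.7 108.8] bead [746.8 106.3] 18.9
copper [  7. 174. 171.] px [252. 225.] n 474 ztop 54.4 tip [690.3 -37. ] bead [690.6 -37.1] 13.4
copper [  7. 162. 161.] px [306. 231.] n 545 ztop 53.7 tip [727.8  16. ] bead [723.8  17.1] 14.3
brass [ 17. 112. 219.] px [246. 278.] n 395 ztop 26.7 tip [755.2 -75.3] bead [757.7 -75.1] 20.7

brass [ 15.  111.5 217. ] px [296. 173.] n 130 ztop 29.1 tip [756.1 -87.4] bead [755.6 -87.4] 31.7
copper [  6. 169. 134.] px [274. 194.] n 25 ztop 56.8 tip [691.6 -32.4] bead [692.  -30.7] 12.0
nickel [ 20.   13.  108.5] px [246. 215.] n 20 ztop 50.8 tip [631.9  34. ] bead [635.   37.5] 10.2
brass [ 19.  168.  108.5] px [272. 219.] n 64 ztop 57.1 tip [631.  -30.7] bead [630.  -30.5] 12.4
nickel [ 23.  12. 106.] px [270. 242.] n 88 ztop 54.8 tip [571.  -26.9] bead [571.  -26.9] 13.0
brass [ 19. 167. 107.] px [268. 266.] n 91 ztop 55.8 tip [510.3 -21.4] bead [510.6 -21.3] 13.0
now [649.3  20.5 297.9] yaw 66.5 q6 -1.31 t 19.4 | shift [ -9.49 -10.63  27.37] roll 0.0 w 4.5 F [0.1 0.5 0.6]
```

View pics/w13.png

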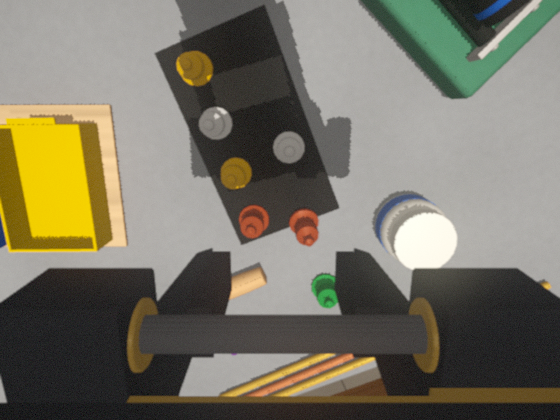

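The wrist view shows all six finials:
- brass (190,66) and (233,176)
- nickel (211,124) and (288,149)
- copper (252,225) and (306,231)

The copper at (306,231) has been knocked to about (724,17), onto the mat's edge. I start with the brass at (510,−23).

Call:
send_rows([
  [-4.7,-5.3,4,0,4.5],
  [-9.5,-10.6,8,0,4.5],
  [-9.5,-10.6,13,0,4.5],
  [-9.5,-10.6,18,0,4.5],
  [-9.5,-10.6,21,0,4.5],
  [-9.5,-10.6,24,0,4.5],
  [-9.5,-10.6,26.2,0,4.5],
  [-9.5,-10.6,27.2,0,4.5],
  [-9.5,-10.6,27.2,0,4.5],
])

```text
t: 20.3
eef_pos: [510.1, -23.1, 27.4]
tool_rot: [-2.617, -1.716, 0.017]
force: [0.2, -0.4, 0.5]
width: 0.511
```

Call:
send_rows([
  [0,0,0,0,2],
  [0,0,0,0,2],
  [0,0,0,0,2],
  [0,0,0,0,2],
  [0,0,0,0,2],
  [0,0,-4,0,2],
  [0,0,-8,0,2],
  [0,0,-12,0,2],
  [0,0,-12,0,2],
], squeeze=20)

```text
t: 21.2
eef_pos: [514.2, -24.1, 152.5]
tool_rot: [-2.623, -1.721, 0.007]
force: [-1.0, -0.1, -1.9]
width: 0.3
```

Run:
```python
from h import *
for n,x,y in [('Y',559,-223),('B',512,-327),('R',458,-429)]:
    for s in (32,-32): print(n,s,x+s*.917,y-s*.399)
plan(559-29,-223+13,150,66.5)
```

```text
Y 32 588.344 -235.768
Y -32 529.656 -210.232
B 32 541.344 -339.76800000000003
B -32 482.656 -314.23199999999997
R 32 487.344 -441.76800000000003
R -32 428.656 -416.23199999999997
now [514.2 -24.1 152.5] yaw 66.5 q6 -1.44 t 21.2 | shift [-16.42   8.86   0.21] roll 0.001 w 2.64 F [-1.  -0.1 -1.9]
```

Call:
send_rows([
  [-4.5,2.4,0,0,2],
  [-9,4.8,0,0,2],
  [-13.5,7.2,0,0,2],
  [-16.4,8.9,0,0,2],
  [-16.4,8.9,0,0,2],
  [-16.4,8.9,0,0,2],
  [-16.4,8.9,0,0,2],
])

```text
t: 21.9
eef_pos: [530.3, -208.8, 151.6]
tool_rot: [-2.621, -1.721, 0.007]
force: [-0.4, 0.4, -1.1]
width: 0.298
```

Run:
```python
from h import *
im,d,p=cap('wrist'); cv2.imwrite('pics/w14.png',im); w=cloud(d,p)
hsv=cv2.cvtColor(im,cv2.COLOR_BGR2HSV)
for n,lo,hi in [('Y',(20,150,60),(35,255,255)),('B',(100,120,40),(125,255,255))]:
    m=(cv2.inRange(hsv,np.array(lo),np.array(hi))>0)&(w[...,2]>36)&(w[...,2]<54)&(w[...,1]<-120)
    if m.sum()>50: print(n,m.sum(),cv2.minAreaRect(w[m][:,:2].astype(np.float32)))
plan(530,-210,31,66.5)
```

```text
Y 2883 ((529.041748046875, -212.6082763671875), (100.13420104980469, 82.89472198486328), 67.29961395263672)
B 4100 ((494.5692443847656, -321.70489501953125), (101.99433135986328, 109.47481536865234), 66.51655578613281)
now [ 530.4 -208.7  151.9] yaw 66.6 q6 -1.74 t 21.95 | shift [-0.13  0.1  12.09] roll 0.002 w 2.62 F [-0.3 -0.3 -1.1]
```

View pics/w14.png

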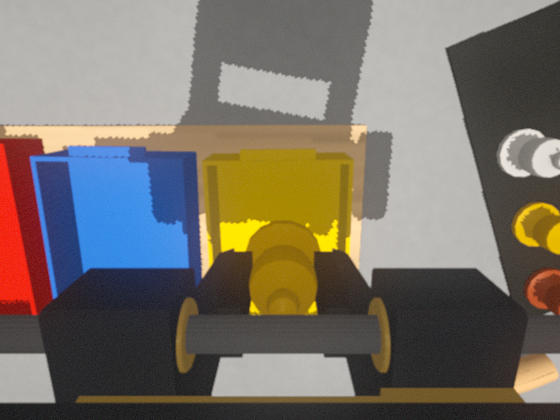

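The wrist view confirms the held brass finial at (283,265), inside the yellow tray's walls (columns 210–350). The estimated tray centre agrees.

Call:
send_rows([
  [-0.1,0,4,0,2],
  [-0.1,0,8,0,2],
  [-0.1,0,10,0,2],
  [-0.1,0,11.3,0,2],
  [-0.1,0,11.9,0,2],
  [-0.1,0,11.9,0,2],
  [-0.1,0,11.9,0,2],
])

```text
t: 22.65
eef_pos: [529.8, -209.3, 33.8]
tool_rot: [-2.622, -1.724, 0.006]
force: [0.4, 0.6, -0.1]
width: 0.299
```

Run:
```python
from h import *
plan(530,-210,31,66.5)
```

```text
now [ 529.8 -209.3   33.8] yaw 66.6 q6 -1.74 t 22.65 | shift [-0.06  0.05  0.28] roll 0.002 w 2.63 F [ 0.4  0.6 -0.1]
```

Call:
send_rows([
  [0,0,0.1,0,2],
  [0,0,0.15,0,2],
  [0,0,0.15,0,3],
  [0,0,0.15,0,4],
  [0,0,0.15,0,4],
  [0,0,0.15,0,4],
  [0,0,-4,0,4],
  [0,0,-8,0,4.5],
  [0,0,-13,0,4.5],
  [0,0,-17,0,4.5],
])

```text
t: 23.65
eef_pos: [530.7, -209.5, 206.5]
tool_rot: [-2.623, -1.724, 0.005]
force: [0.6, -1.1, 0.5]
width: 0.514
```

Run:
```python
from h import *
finials('top',save='pics/t15.png'); plan(631.2,-32,200,66.5)
```

```text
nickel [ 23.  26. 117.] px [220. 172.] n 83 ztop 61.6 tip [750.4 107.5] bead [747.2 108.4] 17.1
brass [ 15. 110. 222.] px [296. 173.] n 133 ztop 29.2 tip [755.9 -88.8] bead [755.7 -87.6] 31.5
copper [  6.  171.  140.5] px [255. 183.] n 108 ztop 55.7 tip [728.3  18. ] bead [723.7  18.9] 13.8
copper [  6.  171.  144.5] px [275. 195.] n 92 ztop 53.6 tip [691.3 -34.7] bead [690.7 -35.2] 13.3
nickel [ 22.  12. 213.] px [246. 218.] n 88 ztop 55.4 tip [628.3  37.3] bead [628.3  37.3] 13.1
brass [ 19. 165. 218.] px [273. 218.] n 89 ztop 57.4 tip [631.  -31.4] bead [631.3 -30.9] 13.2
nickel [ 23.  12. 213.] px [271. 241.] n 87 ztop 57.6 tip [571.4 -28.3] bead [571.  -26.9] 13.2
now [ 532.6 -210.6  212.9] yaw 66.7 q6 -1.74 t 23.7 | shift [20.31  1.97  1.24] roll 0.003 w 4.52 F [-0.1 -0.9  5.8]
```

View pics/t15.png

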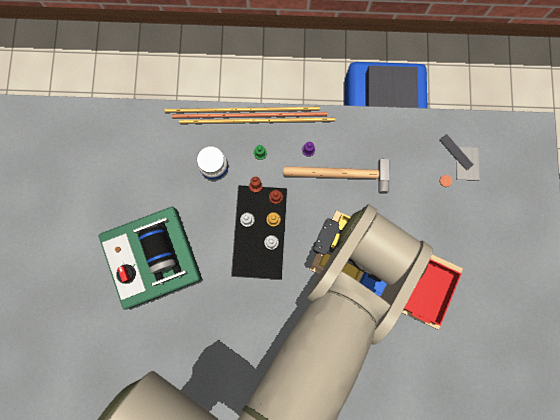

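The top view shows copper at (255,183) leaning a little over the mat edge and the other finials in place. Next is the second brass.

Call:
send_rows([
  [5,0.5,1,0,4.5],
  [10,1,2,0,4.5],
  [15,1.5,3,0,4.5],
  [20.2,1.9,5,0,4.5],
  [20.3,1.9,8,0,4.5],
  [20.3,1.9,11,0,4.5],
  [20.3,1.9,14,0,4.5],
  [20.3,1.9,16,0,4.5],
  [20.3,1.9,16,0,4.5],
])

```text
t: 24.6
eef_pos: [629.6, -32.2, 49.2]
tool_rot: [2.623, 1.725, -0.005]
force: [-0.0, -0.2, 0.2]
width: 0.51
```

Run:
```python
from h import *
plan(631.2,-31.8,27,66.5)
```

```text
now [629.6 -32.2  49.2] yaw 66.7 q6 -1.4 t 24.6 | shift [0.11 0.13 2.22] roll 0.003 w 4.49 F [-0.  -0.2  0.2]
```

Call:
send_rows([
  [0.1,0.1,1.2,0,4.5],
  [0.1,0.1,2.2,0,4.5],
  [0.1,0.1,2.2,0,4.5],
  [0.1,0.1,2.2,0,2],
  [0.1,0.1,2.2,0,2],
  [0.1,0.1,2.2,0,2],
  [0.1,0.1,2.2,0,2],
  [0.1,0.1,2.2,0,2],
])

```text
t: 25.4
eef_pos: [631.2, -31.9, 27.9]
tool_rot: [2.622, 1.724, -0.004]
force: [-0.8, -0.2, 5.0]
width: 0.297
```

Call:
send_rows([
  [0,0,-4,0,2],
  [0,0,-8,0,2],
  [0,0,-12,0,2],
  [0,0,-12,0,2],
  [0,0,-12,0,2],
])

```text
t: 25.9
eef_pos: [631.1, -31.3, 148.0]
tool_rot: [2.622, 1.724, -0.003]
force: [-0.2, -0.2, -1.8]
width: 0.299
```

Run:
```python
from h import *
plan(588,-236,150,66.5)
```

```text
now [631.1 -31.3 148. ] yaw 66.7 q6 -1.4 t 25.9 | shift [-20.5    4.15  -0.12] roll 0.003 w 2.64 F [-0.2 -0.2 -1.8]
```

Call:
send_rows([
  [-5,1,0,0,2],
  [-10,2,0,0,2],
  [-15,3,0,0,2],
  [-20,4,0,0,2],
  [-20.5,4.15,1,0,2],
  [-20.5,4.15,4,0,2],
  [-20.5,4.15,7,0,2],
  [-20.5,4.15,8,0,2],
  [-20.5,4.15,8,0,2],
])

```text
t: 26.8
eef_pos: [587.2, -235.3, 66.5]
tool_rot: [-2.624, -1.726, 0.006]
force: [-0.3, 0.2, 0.9]
width: 0.296
```

Run:
```python
from h import *
plan(588,-236,33,66.5)
im,d,p=cap('wrist'); cv2.imwrite('pics/w16.png',im)
```

```text
now [ 587.2 -235.3   66.5] yaw 66.7 q6 -1.73 t 26.8 | shift [-0.02  0.11  3.35] roll 0.003 w 2.61 F [-0.3  0.2  0.9]
```

View pics/w16.png

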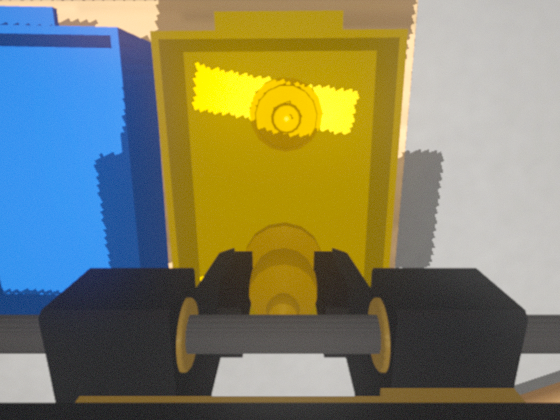

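The first brass stands upright in the yellow tray at (287,112). The second is held clear of it at (283,265).

Call:
send_rows([
  [0,0,1.5,0,2],
  [0,0,2.8,0,2],
  [0,0,3.4,0,2],
  [0,0,3.4,0,2],
  [0,0,3.4,0,4],
  [0,0,3.4,0,4],
  [0,0,3.4,0,4],
  [0,0,0,0,4],
  [0,0,-5,0,4.5],
  [0,0,-9,0,4.5],
])

```text
t: 27.85
eef_pos: [588.2, -235.6, 161.1]
tool_rot: [2.621, 1.724, -0.003]
force: [1.1, -0.8, 0.4]
width: 0.51
```

Call:
send_rows([
  [0,0,-3,0,4.5],
  [0,0,-4,0,4.5],
])

```text
t: 28.05
eef_pos: [589.1, -235.9, 205.2]
tool_rot: [2.616, 1.721, 0.001]
force: [0.4, 0.2, 1.0]
width: 0.508
```

Run:
```python
from h import *
finials('top',save='pics/t17.png'); plan(571.1,-28,80,66.5)
```

```text
nickel [ 23.  27. 118.] px [221. 172.] n 79 ztop 60.6 tip [745.9 112.5] bead [746.8 108.1] 15.7
brass [ 15.  109.  222.5] px [296. 173.] n 136 ztop 29.8 tip [756.  -90.4] bead [758.2 -86.2] 32.8
copper [  6. 169. 142.] px [255. 183.] n 110 ztop 54.3 tip [728.3  18.5] bead [724.4  18.4] 13.8
copper [  6. 171. 147.] px [275. 195.] n 89 ztop 55.4 tip [692.3 -34.7] bead [691.2 -35.4] 13.3
nickel [ 22.5  11.5 215. ] px [246. 218.] n 88 ztop 55.7 tip [627.9  37.5] bead [628.6  37.3] 13.0
nickel [ 22.5  12.  214.5] px [270. 242.] n 88 ztop 55.9 tip [570.7 -26.8] bead [571.1 -26.9] 13.1
now [ 589.  -235.8  204.5] yaw 66.7 q6 -1.73 t 28.1 | shift [18.44 -9.96 12.29] roll 0.003 w 4.51 F [ 0.3  0.3 -0.3]
```

Call:
send_rows([
  [5,-2.7,0,0,4.5],
  [10,-5.4,0,0,4.5],
  [15,-8.1,2,0,4.5],
  [18.4,-10,5,0,4.5],
  [18.4,-10,9,0,4.5],
  [18.4,-10,12.3,0,4.5],
  [18.4,-10,12.3,0,4.5],
  [18.4,-10,12.3,0,4.5],
])

```text
t: 28.9
eef_pos: [570.5, -28.4, 79.7]
tool_rot: [2.618, 1.722, -0.001]
force: [-0.2, -0.5, 1.1]
width: 0.507
```

Run:
```python
from h import *
plan(571.1,-28,27,66.5)
```

```text
now [570.5 -28.4  79.7] yaw 66.7 q6 -1.41 t 28.9 | shift [0.09 0.01 5.27] roll 0.003 w 4.47 F [-0.2 -0.5  1.1]
```

Call:
send_rows([
  [0.1,0,2,0,4.5],
  [0.1,0,4.5,0,4.5],
  [0.1,0,5.2,0,4.5],
  [0.1,0,5.2,0,4.5],
  [0.1,0,5.2,0,2],
  [0.1,0,5.2,0,2],
  [0.1,0,5.2,0,2],
  [0.1,0,5.2,0,2],
  [0.1,0,5.2,0,2],
])

```text
t: 29.8
eef_pos: [571.7, -28.1, 28.9]
tool_rot: [2.617, 1.721, 0.001]
force: [-1.1, -0.4, 6.0]
width: 0.299
```

Call:
send_rows([
  [0,0,-4,0,2],
  [0,0,-8,0,2],
  [0,0,-12,0,2],
  [0,0,-12,0,2],
  [0,0,-12,0,2],
])

```text
t: 30.3
eef_pos: [570.9, -27.1, 149.1]
tool_rot: [2.616, 1.721, 0.002]
force: [0.3, 0.2, -1.8]
width: 0.298
```

Run:
```python
from h import *
plan(483,-314.5,70,66.5)
```

```text
now [570.9 -27.1 149.1] yaw 66.7 q6 -1.41 t 30.3 | shift [-29.84   3.23   8.08] roll 0.003 w 2.63 F [ 0.3  0.2 -1.8]
```

Call:
send_rows([
  [-5,0.5,0,0,2],
  [-10,1,0,0,2],
  [-15,1.6,0,0,2],
  [-20,2.1,0,0,2],
  [-25,2.7,0,0,2],
  [-29.8,3.2,0,0,2],
  [-29.8,3.2,0,0,2],
  [-29.8,3.2,4,0,2],
  [-29.8,3.2,8,0,2],
  [-29.8,3.2,8,0,2],
])

```text
t: 31.3
eef_pos: [480.4, -311.1, 64.9]
tool_rot: [-2.623, -1.726, 0.002]
force: [-1.3, 0.3, 0.1]
width: 0.296
```

Run:
```python
from h import *
im,d,p=cap('wrist'); cv2.imwrite('pics/w18.png',im)
plan(483,-314.5,34,66.5)
```

```text
now [ 481.8 -312.4   68.3] yaw 66.7 q6 -1.94 t 31.35 | shift [-0.14  0.19  3.43] roll 0.003 w 2.62 F [-0.3 -0.4 -0.6]
```

View pics/w18.png

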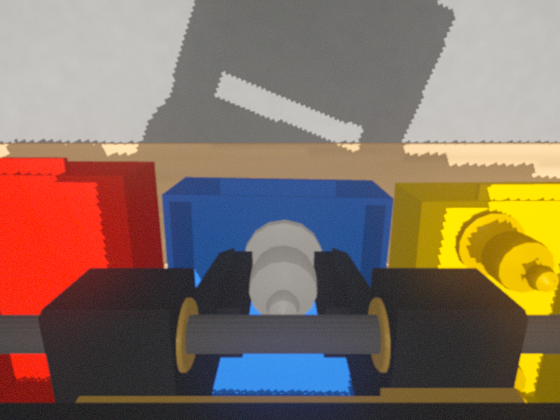

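The nickel is held at (283,265), centred between the blue walls (165–390). Lowering.

Call:
send_rows([
  [-0.1,0.2,1.5,0,2],
  [-0.1,0.2,2.8,0,2],
  [-0.1,0.2,3.5,0,2],
  [-0.1,0.2,3.5,0,2],
  [-0.1,0.2,3.5,0,4],
  [-0.1,0.2,3.5,0,4],
  [-0.1,0.2,3.5,0,4],
  [0,0.2,0,0,4],
  [0,0.2,-5,0,4.5],
  [0,0.2,-10,0,4.5],
])

```text
t: 32.35
eef_pos: [483.1, -312.6, 169.9]
tool_rot: [2.622, 1.726, -0.001]
force: [0.8, -0.1, -0.5]
width: 0.51
```

Call:
send_rows([
  [0,0,-3,0,4.5],
  [0,0,-3,0,4.5],
])

```text
t: 32.55
eef_pos: [484.3, -313.6, 204.8]
tool_rot: [2.615, 1.721, 0.002]
force: [-0.4, 0.6, 0.1]
width: 0.509
```

Run:
```python
from h import *
finials('top',save='pics/t19.png'); plan(628.3,36.2,80,66.5)
im,d,p=cap('wrist'); cv2.imwrite('pics/w19.png',im)
```

```text
nickel [ 23.  28. 122.] px [220. 172.] n 82 ztop 60.6 tip [748.  110.2] bead [747.3 107.7] 17.6
brass [ 15.  109.5 224.5] px [296. 173.] n 134 ztop 28.6 tip [755.6 -88.4] bead [754.7 -86.4] 32.9
copper [  6.  168.5 143. ] px [255. 183.] n 108 ztop 57.1 tip [726.9  18.6] bead [724.   18.8] 13.4
copper [  6. 171. 147.] px [275. 195.] n 91 ztop 56.2 tip [690.9 -35.4] bead [690.9 -35.3] 13.2
nickel [ 23.   12.  216.5] px [246. 218.] n 90 ztop 54.9 tip [628.3  37.2] bead [628.3  37.2] 13.0
now [ 483.6 -312.9  201.8] yaw 66.7 q6 -1.94 t 32.6 | shift [37.83 -0.59 12.05] roll 0.003 w 4.48 F [ 0.6 -0.2 -0.6]
```

View pics/w19.png

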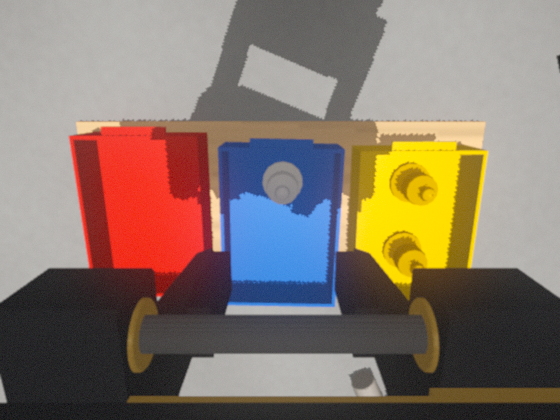

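Both brass finials stand upright in yellow at (414,183) and (405,250), and the nickel stands in blue at (283,183). Going for the second nickel.

Call:
send_rows([
  [5,0,0,0,4.5],
  [10,0,0,0,4.5],
  [15,0,0,0,4.5],
  [20,0,0,0,4.5],
  [25,0,0,0,4.5],
  [30,0,0,0,4.5],
  [35,-0.5,2,0,4.5],
  [37.8,-0.6,6,0,4.5],
  [37.8,-0.6,10,0,4.5],
  [37.8,-0.6,12,0,4.5],
])

```text
t: 33.65
eef_pos: [624.7, 38.2, 73.2]
tool_rot: [-2.621, -1.728, 0.01]
force: [1.2, 0.1, -0.2]
width: 0.509
```

Call:
send_rows([
  [0,0,0,0,4.5],
  [0,0,0,0,4.5],
])

```text
t: 33.85
eef_pos: [624.0, 38.3, 71.9]
tool_rot: [-2.619, -1.727, 0.014]
force: [0.2, 1.1, -0.1]
width: 0.511
```

Run:
```python
from h import *
plan(628.3,36.3,27,66.5)
```

```text
now [624.   38.3  71.9] yaw 66.8 q6 -1.29 t 33.85 | shift [0.01 0.52 4.49] roll 0.005 w 4.5 F [ 0.2  1.1 -0.1]
```

Call:
send_rows([
  [0,0.4,0,0,4.5],
  [0,0.5,1.5,0,4.5],
  [0,0.5,3.5,0,4.5],
  [0,0.5,4.4,0,4.5],
  [0,0.5,4.4,0,4.5],
  [0,0.5,4.4,0,2],
  [0,0.5,4.4,0,2],
  [0,0.5,4.4,0,2],
  [0,0.5,4.4,0,2],
  [0,0.5,4.4,0,2],
])

```text
t: 34.85
eef_pos: [628.6, 36.3, 28.7]
tool_rot: [-2.62, -1.727, 0.012]
force: [-0.1, -1.1, 5.8]
width: 0.301
```

Call:
send_rows([
  [0,0,-4,0,2],
  [0,0,-8,0,2],
  [0,0,-12,0,2],
  [0,0,-12,0,2],
  [0,0,-12,0,2],
])

```text
t: 35.35
eef_pos: [629.5, 36.5, 148.7]
tool_rot: [-2.62, -1.728, 0.012]
force: [0.1, 0.0, -1.5]
width: 0.298
```

Run:
```python
from h import *
plan(541.5,-340,70,66.5)
```

```text
now [629.5  36.5 148.7] yaw 66.8 q6 -1.29 t 35.35 | shift [-38.03   6.8    8.  ] roll 0.005 w 2.63 F [ 0.1  0.  -1.5]
```

Call:
send_rows([
  [-5,0.9,0,0,2],
  [-10,1.8,0,0,2],
  [-15,2.7,0,0,2],
  [-20,3.6,0,0,2],
  [-25,4.5,0,0,2],
  [-30,5.4,0,0,2],
  [-35,6.3,0,0,2],
  [-38,6.8,0,0,2],
  [-38,6.8,0,0,2],
  [-38,6.8,3,0,2],
])

```text
t: 36.35
eef_pos: [542.6, -340.9, 121.1]
tool_rot: [2.624, 1.727, -0.01]
force: [1.3, 0.4, -0.8]
width: 0.299
```

Call:
send_rows([
  [0,0,2,0,2],
  [0,0,4,0,2],
  [0,0,4,0,2],
  [0,0,4,0,2],
])

```text
t: 36.75
eef_pos: [542.4, -340.2, 80.7]
tool_rot: [-2.623, -1.728, 0.01]
force: [0.9, 0.4, -0.5]
width: 0.299
```

Run:
```python
from h import *
im,d,p=cap('wrist'); cv2.imwrite('pics/w20.png',im)
plan(541.5,-340,34,66.5)
```

```text
now [ 542.7 -340.6   81.5] yaw 66.7 q6 -1.9 t 36.8 | shift [ 0.03 -0.12  4.75] roll 0.004 w 2.64 F [ 0.5 -0.1 -0.2]
```

View pics/w20.png

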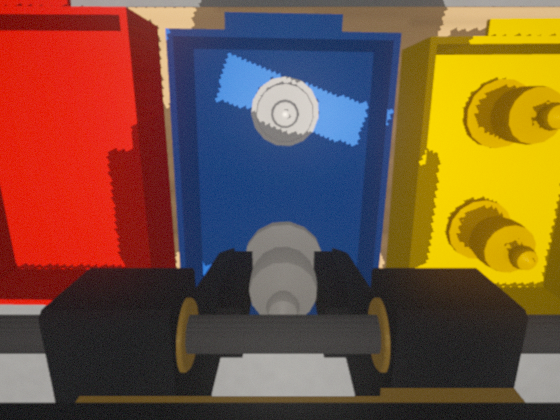

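The first nickel is upright at (285,112) and the second is held at (283,265), centred in blue. Lowering.

Call:
send_rows([
  [0,-0.1,2.5,0,2],
  [0,-0.1,4,0,2],
  [0,-0.1,4.8,0,2],
  [0,-0.1,4.8,0,2],
  [0,-0.1,4.8,0,4],
  [0,-0.1,4.8,0,4],
  [0,-0.1,4.8,0,4],
  [0,0,1,0,4],
  [0,0,-4,0,4.5],
  [0,0,-8,0,4.5],
])

```text
t: 37.8
eef_pos: [543.3, -340.4, 164.4]
tool_rot: [2.622, 1.727, -0.009]
force: [-0.5, -0.6, 1.0]
width: 0.507
```

Call:
send_rows([
  [0,0,-4,0,4.5],
  [0,0,-4,0,4.5],
])

```text
t: 38.0
eef_pos: [544.9, -341.4, 211.2]
tool_rot: [2.612, 1.721, -0.005]
force: [-0.4, -0.1, 0.1]
width: 0.511
```

Run:
```python
from h import *
finials('top',save='pics/t21.png'); plan(690.7,-36,80,66.5)
```

```text
nickel [ 24.   26.5 122.5] px [221. 172.] n 82 ztop 60.9 tip [750.8 107.7] bead [746.6 108.1] 17.0
brass [ 15. 110. 226.] px [296. 173.] n 132 ztop 29.9 tip [755.7 -86.5] bead [754.  -86.3] 32.8
copper [  6. 169. 144.] px [255. 183.] n 109 ztop 53.9 tip [728.4  19.5] bead [723.7  19.2] 13.9
copper [  6. 171. 148.] px [275. 195.] n 90 ztop 55.9 tip [690.7 -35.2] bead [691.3 -35.1] 13.3
now [ 544.1 -340.8  207.5] yaw 66.7 q6 -1.9 t 38.05 | shift [33.89  1.38 12.48] roll 0.004 w 4.49 F [-0.1 -0.2 -0.8]
```

Call:
send_rows([
  [5,0.2,0,0,4.5],
  [10,0.4,0,0,4.5],
  [15,0.6,0,0,4.5],
  [20,0.8,0,0,4.5],
  [25,1,0,0,4.5],
  [30,1.2,1,0,4.5],
  [33.9,1.4,4,0,4.5],
  [33.9,1.4,8,0,4.5],
  [33.9,1.4,12,0,4.5],
  [33.9,1.4,12.4,0,4.5],
])

```text
t: 39.05
eef_pos: [687.9, -35.1, 74.0]
tool_rot: [2.623, 1.728, -0.02]
force: [-0.2, -0.6, 0.3]
width: 0.513
```

Call:
send_rows([
  [0,0,0,0,4.5],
  [0,0,0,0,4.5],
])

```text
t: 39.25
eef_pos: [688.1, -35.4, 75.0]
tool_rot: [2.623, 1.728, -0.019]
force: [-0.2, -1.4, 0.4]
width: 0.514
```

Run:
```python
from h import *
plan(690.9,-36,27,66.5)
```

```text
now [688.1 -35.4  75. ] yaw 66.7 q6 -1.38 t 39.25 | shift [0.11 0.31 4.8 ] roll 0.004 w 4.53 F [-0.2 -1.4  0.4]
```

Call:
send_rows([
  [0.1,0.3,0,0,4.5],
  [0.1,0.3,1.5,0,4.5],
  [0.1,0.3,3.5,0,4.5],
  [0.1,0.3,4.7,0,4.5],
  [0.1,0.3,4.7,0,4.5],
  [0.1,0.3,4.7,0,2],
  [0.1,0.3,4.7,0,2],
  [0.1,0.3,4.7,0,2],
  [0.1,0.3,4.7,0,2],
  [0.1,0.3,4.7,0,2],
])

```text
t: 40.25
eef_pos: [691.3, -36.1, 29.0]
tool_rot: [2.622, 1.727, -0.017]
force: [0.9, -0.4, 4.8]
width: 0.297
```

Call:
send_rows([
  [0,0,-4,0,2],
  [0,0,-8,0,2],
  [0,0,-12,0,2],
  [0,0,-12,0,2],
  [0,0,-12,0,2],
])

```text
t: 40.75
eef_pos: [692.2, -35.2, 149.0]
tool_rot: [2.622, 1.727, -0.017]
force: [-0.7, -0.2, -1.9]
width: 0.295
```

Run:
```python
from h import *
plan(429,-416,80,66.5)
```

```text
now [692.2 -35.2 149. ] yaw 66.7 q6 -1.38 t 40.75 | shift [-45.3   -9.12   7.38] roll 0.004 w 2.6 F [-0.7 -0.2 -1.9]
```

Call:
send_rows([
  [-5,-1,0,0,2],
  [-10,-2,0,0,2],
  [-15,-3,0,0,2],
  [-20,-4,0,0,2],
  [-25,-5,0,0,2],
  [-30,-6,0,0,2],
  [-35,-7,0,0,2],
  [-40,-8,0,0,2],
  [-45.3,-9.1,0,0,2],
  [-45.3,-9.1,0,0,2],
])

```text
t: 41.75
eef_pos: [426.4, -418.4, 151.8]
tool_rot: [-2.627, -1.722, 0.018]
force: [0.9, 1.0, -0.9]
width: 0.3
```

Call:
send_rows([
  [0,0,0,0,2],
  [0,0,0,0,2],
  [0,0,3,0,2],
  [0,0,6,0,2],
  [0,0,6,0,2],
  [0,0,6,0,2],
])

```text
t: 42.35
eef_pos: [426.7, -417.7, 92.2]
tool_rot: [-2.625, -1.723, 0.018]
force: [-0.8, -0.5, 0.4]
width: 0.297
```

Run:
```python
from h import *
im,d,p=cap('wrist'); cv2.imwrite('pics/w22.png',im)
plan(429,-416,34,66.5)
```

```text
now [ 426.8 -418.4   93.1] yaw 66.6 q6 -2.12 t 42.4 | shift [0.36 0.14 5.91] roll 0.001 w 2.61 F [0.7 0.3 0.4]
```

View pics/w22.png

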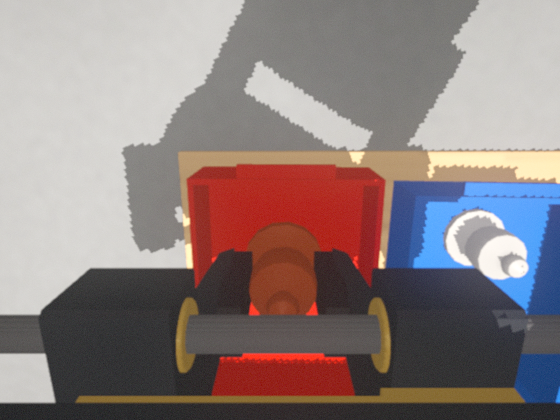

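The copper is held at (283,265), inside the red walls (190–383). Lowering.

Call:
send_rows([
  [0.2,0.1,2.5,0,2],
  [0.2,0.1,4.5,0,2],
  [0.2,0.1,5.9,0,2],
  [0.2,0.1,5.9,0,2],
  [0.2,0.1,5.9,0,4],
  [0.2,0.1,5.9,0,4],
  [0.2,0.1,5.9,0,4],
  [0.2,0,2,0,4],
  [0.2,0,-3,0,4.5],
  [0.2,0,-8,0,4.5],
])

```text
t: 43.4
eef_pos: [428.1, -415.7, 175.2]
tool_rot: [2.626, 1.724, -0.018]
force: [1.0, -0.4, 0.3]
width: 0.512
```

Call:
send_rows([
  [0,0,-4,0,4.5],
  [0,0,-4,0,4.5],
])

```text
t: 43.6
eef_pos: [429.7, -416.9, 222.0]
tool_rot: [2.616, 1.718, -0.017]
force: [0.0, 0.9, -1.0]
width: 0.51
```

Run:
```python
from h import *
finials('top',save='pics/t23.png'); plan(700,20,200,66.5)
im,d,p=cap('wrist'); cv2.imwrite('pics/w23.png',im)
im,d,p=cap('scene'); cv2.imwrite('pics/s23.png',cv2.resize(im[180:280,240:400],None,fx=4.5,fy=4.5))
```

```text
nickel [ 24.  27. 120.] px [220. 172.] n 81 ztop 61.9 tip [750.  108.4] bead [746.9 108.2] 17.2
brass [ 15. 109. 227.] px [296. 173.] n 134 ztop 29.3 tip [756.2 -88.3] bead [753.4 -86.3] 32.8
copper [  6.  171.5 144.5] px [255. 182.] n 102 ztop 53.5 tip [729.1  18.6] bead [724.   18.9] 13.7
now [ 429.  -416.1  218.3] yaw 66.6 q6 -2.12 t 43.65 | shift [50.81  7.52  1.18] roll 0.001 w 4.49 F [ 0.2 -0.6 -0.9]
```

View pics/s23.png

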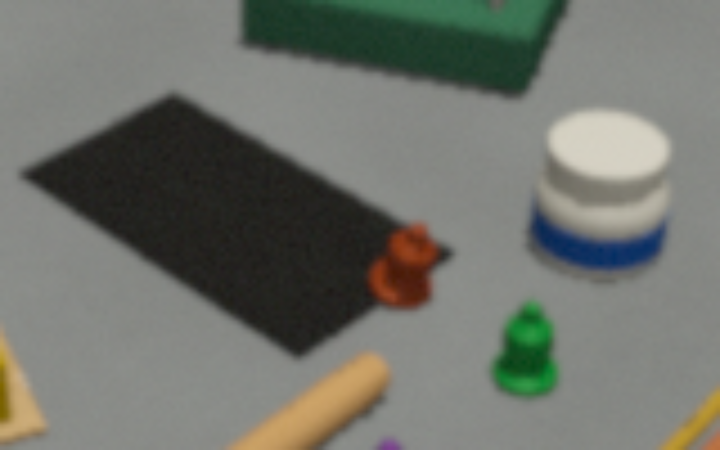

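View pics/w23.png

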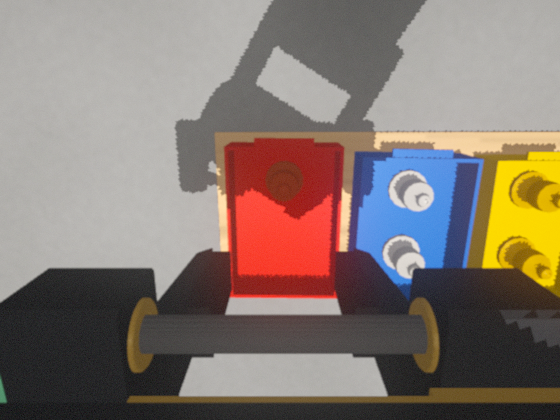

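The scene crop shows the last copper leaning about 10° on the mat's far edge, well clear of the tub and the green look-alike. The wrist view shows copper in red and both nickels and both brasses upright. Going for the last copper.

Call:
send_rows([
  [5,0.8,0,0,4.5],
  [10,1.6,0,0,4.5],
  [15,2.4,0,0,4.5],
  [20,3.2,0,0,4.5],
  [25,4,0,0,4.5],
  [30,4.8,0,0,4.5],
  [35,5.6,0,0,4.5],
  [40,6.4,0,0,4.5],
  [45,7.2,0,0,4.5],
  [50.8,7.5,4,0,4.5],
])

```text
t: 44.75
eef_pos: [690.8, 4.0, 183.8]
tool_rot: [2.625, 1.724, -0.014]
force: [0.3, -1.4, -0.0]
width: 0.509
```

Call:
send_rows([
  [0,1,2,0,4.5],
  [0,1.5,4,0,4.5],
  [0,1.5,4,0,4.5],
])

```text
t: 45.05
eef_pos: [702.8, -1.9, 138.3]
tool_rot: [-2.622, -1.722, 0.024]
force: [-0.3, -0.4, -0.8]
width: 0.509
```

Run:
```python
from h import *
finials('wrist',save='pics/w24.png'); plan(724,18,80,66.5)
```

```text
nickel [ 20.  27. 167.] px [463. 209.] n 2402 ztop 62.0 tip [747.6 107.8] bead [746.5 106.4] 18.9
copper [  7. 148. 128.] px [321. 225.] n 1512 ztop 53.8 tip [727.7  16.2] bead [723.9  16.1] 14.0
brass [ 17. 106. 240.] px [239. 296.] n 436 ztop 25.9 tip [755.7 -63.7] bead [757.4 -65.1] 10.5
now [703.3  -2.2 140.9] yaw 66.6 q6 -1.33 t 45.1 | shift [2.73 1.15 6.05] roll 0.002 w 4.51 F [0.1 0.5 0.4]
```

View pics/w24.png

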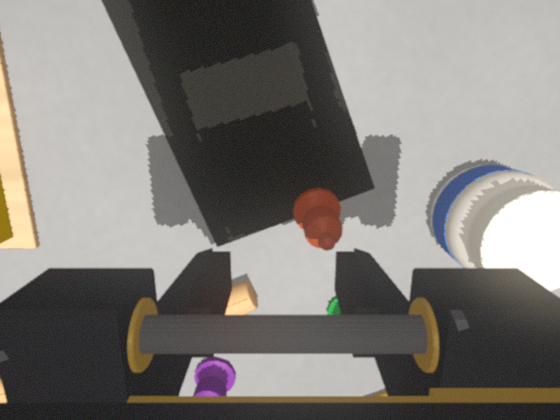

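The wrist view shows the copper at (320,215) leaning away from the robot, with the tub at right. At yaw 66° the gripper body would come within a few mm of the tub's lid, so I'll turn the jaws to yaw 20° for this pick.

Run:
```python
from h import *
plan(724.5,17.5,80,20)
```

```text
now [703.3  -2.2 140.9] yaw 66.6 q6 -1.33 t 45.1 | shift [2.7  1.21 6.05] roll 0.813 w 4.51 F [0.1 0.5 0.4]
```

Call:
send_rows([
  [1,0.4,0,0.14,4.5],
  [2,0.8,0,0.28,4.5],
  [2.7,1.2,0,0.42,4.5],
  [2.7,1.2,0,0.56,4.5],
  [2.7,1.2,0,0.7,4.5],
  [2.7,1.2,2,0.81,4.5],
  [2.7,1.2,4,0.81,4.5],
  [2.7,1.2,4.5,0.81,4.5],
  [2.7,1.2,4.5,0.81,4.5],
])

```text
t: 46.0
eef_pos: [724.3, 17.4, 95.7]
tool_rot: [3.091, 0.55, -0.021]
force: [-0.2, 0.3, 1.5]
width: 0.512
```

Run:
```python
from h import *
im,d,p=cap('wrist'); cv2.imwrite('pics/w25.png',im)
plan(724.5,17.5,25,20)
```

```text
now [724.8  17.4  96.7] yaw 20.2 q6 -0.49 t 46.05 | shift [ 0.06 -0.02  7.17] roll 0.003 w 4.5 F [0.  0.8 0.9]
```

View pics/w25.png

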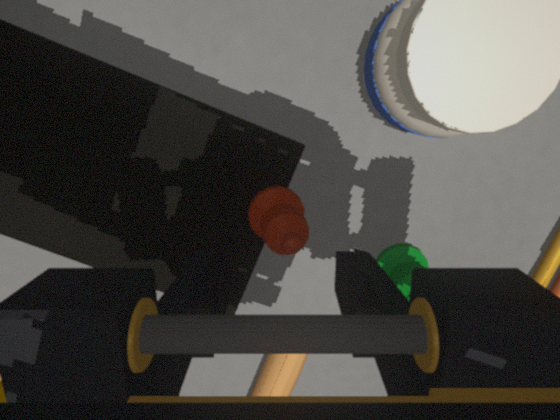

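Clear to descend: copper at (280,215) is between the fingers, and the green look-alike at (402,265) is about 30 mm beyond the right finger.

Call:
send_rows([
  [0,0,2,0,4.5],
  [0,0,4,0,4.5],
  [0,0,5.5,0,4.5],
  [0,0,6.5,0,4.5],
  [0,0,7,0,4.5],
  [0,0,7,0,4.5],
  [0,0,7,0,4.5],
])

```text
t: 46.75
eef_pos: [724.4, 17.0, 27.6]
tool_rot: [3.09, 0.55, -0.016]
force: [0.4, 0.7, 0.2]
width: 0.508
```

Call:
send_rows([
  [0,0,0,0,2],
  [0,0,0,0,2],
  [0,0,0,0,2],
  [0,0,0,0,2],
  [0,0,0,0,2],
])

```text
t: 47.25
eef_pos: [724.7, 17.0, 28.1]
tool_rot: [3.089, 0.55, -0.015]
force: [-0.0, 0.1, 3.7]
width: 0.314
```

Call:
send_rows([
  [0,0,-3,0,2],
  [0,0,-7,0,2],
  [0,0,-11,0,2],
  [0,0,-13,0,2],
  [0,0,-13,0,2],
])

```text
t: 47.75
eef_pos: [726.8, 17.6, 161.4]
tool_rot: [3.088, 0.55, -0.007]
force: [-0.2, -0.7, -1.5]
width: 0.312
```

Run:
```python
from h import *
im,d,p=cap('wrist'); cv2.imwrite('pics/w26.png',im)
plan(487.5,-441,150,66.5)
```

```text
now [726.   17.7 158.4] yaw 20.2 q6 -0.49 t 47.8 | shift [-38.2   34.82   1.27] roll -0.808 w 2.77 F [-1.2 -0.1 -2.1]
```

View pics/w26.png

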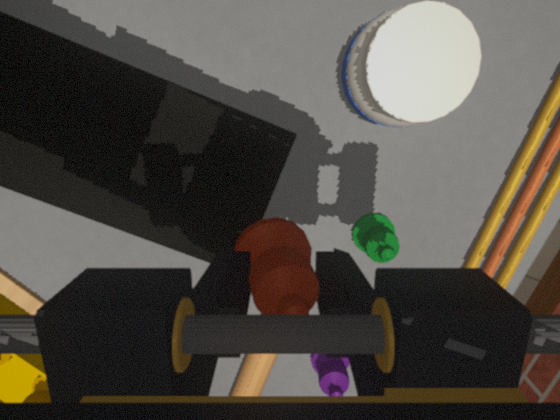

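Held with a slight lean: foot at (270,245), tip at (293,300). Carrying it to the red tray.

Call:
send_rows([
  [-3.5,3.2,0,-0.1,2],
  [-7,6.4,0,-0.2,2],
  [-10.5,9.6,0,-0.3,2],
  [-14,12.8,0,-0.4,2],
  [-17.5,16,0,-0.5,2],
  [-21,19.2,0,-0.6,2],
  [-24.5,22.4,0,-0.7,2],
  [-28,25.6,0,-0.8,2],
  [-31.5,28.8,0,-0.81,2],
  [-35,32,0,-0.81,2],
])

```text
t: 48.8
eef_pos: [506.1, -404.3, 159.7]
tool_rot: [-2.623, -1.723, 0.015]
force: [-0.5, -0.0, -1.2]
width: 0.311
```

Run:
```python
from h import *
plan(487.5,-441,80,66.5)
```

```text
now [ 506.1 -404.3  159.7] yaw 66.6 q6 -2.01 t 48.8 | shift [-4.06 -0.19  8.  ] roll 0.002 w 2.74 F [-0.5 -0.  -1.2]
```

Call:
send_rows([
  [-4.1,-0.2,0,0,2],
  [-4.1,-0.2,2,0,2],
  [-4.1,-0.2,5,0,2],
  [-4.1,-0.2,7,0,2],
  [-4.1,-0.2,7.5,0,2],
  [-4.1,-0.2,7.5,0,2],
])

```text
t: 49.4
eef_pos: [486.7, -440.7, 83.2]
tool_rot: [-2.62, -1.721, 0.016]
force: [-0.4, -0.6, 0.4]
width: 0.316
```

Run:
```python
from h import *
im,d,p=cap('wrist'); cv2.imwrite('pics/w27.png',im)
plan(487.5,-441,34,66.5)
```

```text
now [ 487.2 -441.1   84.7] yaw 66.6 q6 -2.07 t 49.45 | shift [0.05 0.07 5.06] roll 0.002 w 2.75 F [ 0.3 -0.6 -0.2]
```

View pics/w27.png

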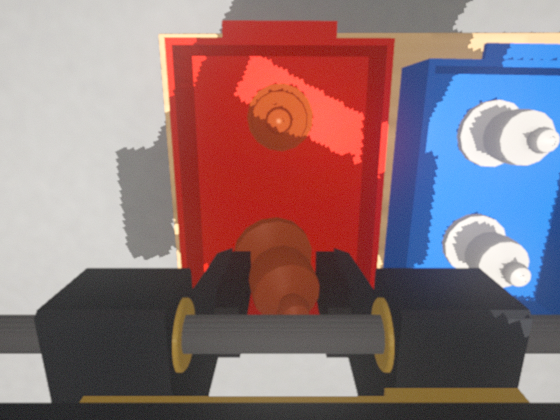

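Call:
send_rows([
  [0,0,2,0,2],
  [0,0,3.5,0,2],
  [0,0,4.3,0,2],
  [0,0,4.7,0,2],
  [0,0,4.9,0,2],
  [0,0,4.9,0,2],
], squeeze=8)

```text
t: 50.05
eef_pos: [486.9, -441.6, 36.3]
tool_rot: [-2.623, -1.723, 0.015]
force: [-0.1, -0.5, 0.4]
width: 0.316
```

Call:
send_rows([
  [0,0,0.1,0,3],
  [0,0,0.1,0,4],
  [0,0,0.1,0,4],
  [0,0,0.1,0,4],
  [0,0,-3,0,4],
  [0,0,-7,0,4.5],
  [0,0,-12,0,4.5],
  [0,0,-16,0,4.5],
  [0,0,-16,0,4.5],
])

```text
t: 50.95
eef_pos: [489.8, -442.6, 202.9]
tool_rot: [2.619, 1.721, -0.014]
force: [-0.2, -0.7, -0.5]
width: 0.51
```

Call:
send_rows([
  [4,-4,-2,0,4.5],
  [8,-8,-4,0,4.5],
  [12,-12,-6,0,4.5],
  [16,-16,-6,0,4.5],
  [18,-20,-6,0,4.5],
  [18,-20,-6,0,4.5],
  [18,-20,-6,0,4.5],
])

```text
t: 51.65
eef_pos: [376.5, -194.8, 260.6]
tool_rot: [2.618, 1.724, -0.014]
force: [0.7, -0.1, 0.1]
width: 0.509
```

Run:
```python
from h import *
plan(560,-300,250,66.5)
im,d,p=cap('top'); cv2.imwrite('pics/t28.png',im)
im,d,p=cap('scene'); cv2.imwrite('pics/s28.png',im); cv2.imwrite('pics/s28c.png',cv2.resize(im[215:315,70:260],None,fx=4.2,fy=4.2,interpolation=cv2.INTER_CUBIC))
```

```text
now [ 376.5 -194.8  260.6] yaw 66.7 q6 -1.91 t 51.65 | shift [-2.4  21.01  1.11] roll 0.004 w 4.48 F [ 0.7 -0.1  0.1]
```

View pics/t28.png

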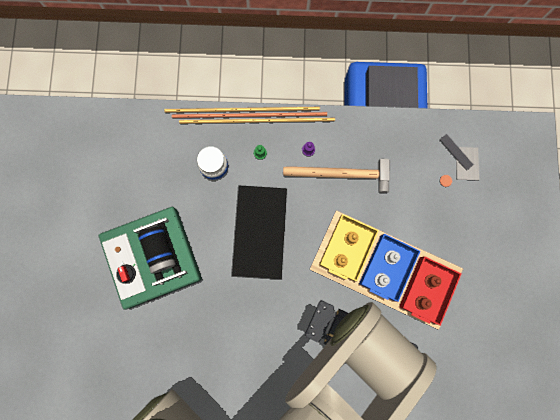

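View pics/s28c.png

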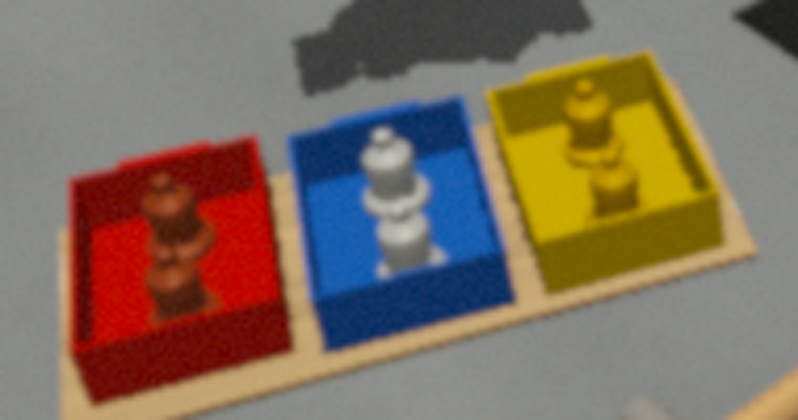

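View pics/s28.png

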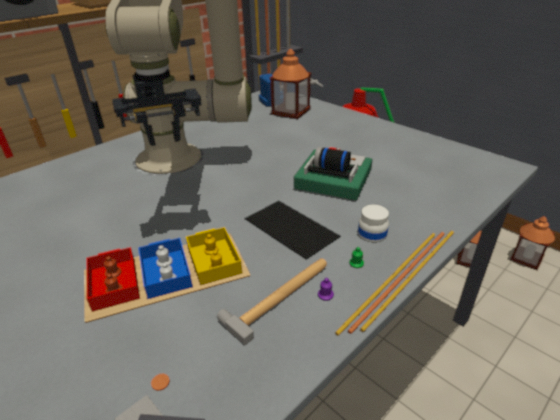

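All six finials stand in their trays, the mat is empty, and the barrel is on the rollers. I'll do one numeric check and then hand in.

Run:
```python
from h import *
im,d,p=cap('top'); w=cloud(d,p)
th=np.radians(23.3); R=np.array([[np.cos(th),-np.sin(th)],[np.sin(th),np.cos(th)]])
l=(w[...,:2]-np.array([522.8,274]))@R
m=(w[...,2]>85)&(w[...,2]<140)&(l[...,1]<5)&(l[...,1]>-75)&(abs(l[...,0])<75); print('barrel',l[m].min(0),l[m].max(0),w[m][:,2].max())
m=(w[...,2]>68)&(w[...,2]<90)&(abs(l[...,0]+20)<30)&(abs(l[...,1]-63)<25); print('knob',cv2.minAreaRect(w[m][:,:2].astype(np.float32)))
finials('top',box=(400,640,-500,-150))
print(ctrl.hand_in())
```

```text
barrel [-48.07427077 -63.67789504] [52.42026879 -4.0921995 ] 128.13749498703135
knob ((479.9383544921875, 325.210693359375), (36.12590408325195, 14.808157920837402), 22.73816680908203)
brass [ 22. 154. 195.] px [350. 249.] n 535 ztop 52.1 tip [ 548.4 -220. ] bead [ 560.1 -223.9] 83.7
brass [ 19. 165. 214.] px [351. 238.] n 125 ztop 58.6 tip [ 588.2 -234.3] bead [ 588.5 -234.1] 13.4
? [110.  184.  110.5] px [391. 268.] n 686 ztop 50.5 tip [ 510.9 -324.6] bead [ 515.4 -326.6] 85.0
nickel [ 23.   14.  213.5] px [393. 257.] n 132 ztop 58.9 tip [ 541.5 -338.1] bead [ 541.7 -338.2] 13.5
brass [ 19. 166. 215.] px [341. 260.] n 120 ztop 59.1 tip [ 529.1 -206.9] bead [ 529.4 -207.2] 13.3
copper [  1. 195.  84.] px [431. 286.] n 693 ztop 50.3 tip [ 473.3 -428.6] bead [ 461.7 -427.4] 83.7
nickel [ 22.  13. 217.] px [382. 280.] n 127 ztop 60.0 tip [ 482.7 -312. ] bead [ 483.2 -311.9] 13.4
copper [  6. 170. 139.] px [433. 281.] n 135 ztop 59.9 tip [ 485.  -440.3] bead [ 484.3 -440.9] 13.4
copper [  6.  170.  141.5] px [423. 303.] n 142 ztop 60.8 tip [ 428.7 -414.7] bead [ 428.7 -415.5] 13.5
the job is handed in; nothing more can be done
None
```

The job is done and handed in at about 52 s of the 192 s allowed; no verdict is reported.

- **Barrel:** I tipped it onto its side on the bench, regripped it and laid it on the rollers. Its ends sit at about −48 and +52 between the end plates (±66). The close wrist view measured it level, with its top at 124. The last top-camera check read that top as 128; I put the difference down to depth noise in that camera.
- **First tip attempt:** It only carried the barrel upright, because the grip was too stiff. A softer grip worked.
- **Switch:** I turned it clockwise to its stop, where the torque jumped to 0.58 N m, and let it go. It sprang back and now lies at 22.7°, in line with the tumbler at about 23°.
- **Finials:** Six were present, and all stand upright in the right trays: two copper in red, two brass in yellow, two nickel in blue. One copper had been knocked onto the mat's edge during the run, so I found it again and picked it up from there.
- **Left alone:** The paste tub, hammer and the green and purple look-alikes show no change in the last pictures. The grip did not slip at any point I saw.

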